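# Set an end-block blank to the scribed line and weight it down

## Robot

A 7-joint arm with a two-finger parallel gripper is mounted at the origin on the work surface. World frame = base frame: x ahead of the robot, y to its left, z up, the work surface at z = 0. Lengths are in m, angles in rad, forces in N, time in s.
With the tool pointing down it reaches from about 0.4 to 0.925 m from the base axis. Payload 4.1 kg.
Tool frame: the origin (TCP) lies midway between the tips of the shut fingers; the grasp point (between the pads) lies r.grip_point_offset behind it (r.grip_point_offset is the distance from the TCP to the grasp point, in m); z points along the fingers, y is the line along which they close (so a half turn about z gives the same grasp; the last joint's range is limited). The gripper opens to 85 mm and grips with 20 to 120 N. Pads are 22 mm wide; open, the fingers measure 114 mm over their backs; the gripper's body (76 mm by 85 mm) begins 54 mm behind the grasp point. The pads swing forward as they close: fully open they stand 13 mm farther back than shut.
Start: joints at [-1.299, 0.398, 0.045, 1.537, -0.019, 1.207, -0.051], TCP at [0.236, 0.606, 0.231] pointing down, gripper open.
Joint ranges: [-2.82, 2.82], [-0.49, 2.23], [-1.37, 1.46], [0, 2.46], [-1.36, 4.5], [0.23, 2], [-2.94, 2.94]. Speed limits (rad/s): [2.57, 2.57, 3.14, 3.14, 3.14, 3.14, 3.14].

## Interface

Orientations are given as a unit quaternion [x, y, z, w].
In Python, from workcell import r gives the robot as it stands.
- The arm moves only by the tool apply_moves, never from a script. Its argument "series" is one flat list of numbers, 6 for each row, row after row: the shift along the tool's x, y, z normalised to -1 to 1, where 1 is 0.25 m, then the turn, a rotation vector about the tool's x, y, z normalised to -1 to 1, where 1 is 90 degrees. A call has exactly 5 rows; each row is the pose to reach, as a shift and turn from the pose commanded when the call began, along the tool's axes at that moment; what a row does not reach only later rows make up. A row lasts 1/10 s, in which the tool goes at most 50 mm and 8.59 degrees, less where a joint would pass 70% of its speed; a pose out of reach is approached as far as the arm can. A call with a number of a shift or a turn outside -1 to 1 is refused whole. A call with a gripper value outside its range is refused whole. "grip" is the opening, from 0 (shut) to 1 (fully open), set as the call begins (left out, the last holds). The fingers move at their own pace and stop on an object; the grip force is fixed at half the most. Time passes only in rows, so rows that repeat a pose let the fingers close, or fill a call up. It gives the time, the measured TCP pose, the force, the opening and the grip force at its end, in the units of the state.
- r.sense(): the state, without advancing time (a new reading comes with each control period).
- r.camera(name): name is "side" or "top" or "wrist"; returns a dict with "img" (384x512x3 uint8, red, green, blue), "fx", "fy", "cx", "cy" (pixels), "rvec" (rotation vector, rad) and "tvec" (3), from world to camera coordinates, as OpenCV has them; the wrist camera has in their place "tool_from_camera" (4x4, takes a point from camera to tool coordinates, whose origin is the TCP and whose axes are the flange's). Camera axes: x right, y down, z forward; pixel columns grow to the right and rows downward; lengths in m; the calibration is good to about 2 mm. A picture is of the moment at which its call begins: read the wrist's pose just before it. There is no depth.
- r.sign_off(): hands the job in; it is judged then, once.
The state is a dict: "time": time; "joint_positions": joint angles; "joint_vel": joint speeds; "effort": joint torques, N m; "tool_pos": TCP position; "tcp_rot": TCP orientation; "wrist_force": force on the tool from outside, world axes, zero at the start; "ft_torque": the same for the moment, N m; "finger_gap": opening from 0.0 (shut) to 1.0 (fully open); "grasp_force": force on a finger pad.
Only numpy, scipy, OpenCV 4.12 (cv2) and the standard library are available. Lean on these libraries where they do the work, as an engineer would, in place of code of your own. Each camera call takes 0.05 s, during which the arm holds its last target. There are 200 camera calls.

## Task

On the white-faced marking board, press the loose dark wooden block firmly, but not hard, against the low fence until its long side lies flush along it, then slide it flat along the fence, still flush, until its leading end just meets the scribed line: there is no stop, so do not run over the line. Then set the round steel weight down softly on the middle of the block without shifting it, let go, and leave the other things on the bench alone.

Things in the scene. Friction and masses are not known exactly. Their poses are not given: they have to be found in the camera images.
- board: Fixed white-faced marking board, 240 (its x) x 440 (its y) x 18 mm thick, flat on the bench; origin at the centre of its underside, z up. Its +x points to the fence, its +y along the fence towards the scribed line. The block slides on its top, 18 mm above its origin.
- fence: Low maple strip fixed on the board's +x side, 20 x 420 (along y) x 12 mm high. Origin: centre of its underside, at 105, 0, 18 mm in the board's frame; axes as the board's. Its face to the block is 10 mm to -x of its origin. It is lightly fixed: it must feel over 7 N, never over 16 N. Drag (0.5 to 0.7 x the block's weight plus any downward push) eats some of the push: come up at 10 mm/s, then hold 13 to 15 N level with little downward push.
- line (a point): Point on the scribed line, a thin black line (2 mm wide, this is its middle) straight across the board's top and over the fence, at 47, 100, 18 mm in the board's frame; axes as the board's. The line runs along x, and the block comes towards it from -y. It is only a mark; nothing stops the block there.
- blank: Loose dark wooden block, 96 (its x) x 130 (its y) x 35 mm high, 0.36 to 0.67 kg, too wide to grip: pushed on its sides. Origin: centre of its underside, z up. Starts flat on the board, 30 to 55 mm from its place at the fence, 50 to 100 mm short of the line, turned up to 0.25 rad. Its +x side goes to the fence, its +y end leads. In place its origin is at 47, 35, 18 mm in the board's frame.
- blank_end (a point): Middle of the lower edge of the block's leading end, 65 mm to +y of the block's origin; axes as the block's.
- weight: Loose round steel gluing weight, 0.4 to 0.6 kg: a disc 60 mm across and 24 mm high with a neck and a round knob 26 mm across on top (the knob spans 38 to 60 mm above the underside; grip it there). Origin at the centre of its underside, z up. It stands on the bench to the left of the board.
- glue_jar: Glass glue jar with black cap, 60 mm across, 70 mm high, near the weight; leave alone. Origin at its underside.
- tape: Roll of tape, 90 mm across, lying flat; leave alone. Origin at its underside.
- screwdriver: Screwdriver lying on the bench at the right; leave alone. Origin at its underside.
- brush: Brush lying at the left; leave alone. Origin at its underside.
- offcut: Small wooden offcut, 50 x 90 x 20 mm, on the bench at the right of the board; leave alone. Origin at its underside.
- sanding_block: Cork sanding block, 35 x 50 x 30 mm, lying on the board beyond the line (at least 40 mm from it); leave alone. Origin at its underside.
- screw_cup: Metal cup, 70 mm across, 50 mm high, at the left; leave alone. Origin at its underside.
Not all that is in view belongs to the job. There is more than one size of the blank; the one meant has the size given above.

How it is judged:
By the outcome, as a careful person would: the job done as asked, in the order asked, and still so for the second after the job is handed in, with the robot touching nothing.
It also fails if it takes over 72 s, if anything falls off the work surface, if the arm or the gripper's body presses on something with over 40 N, if the wrist force passes 120 N, or if a joint passes its speed limit or range.

## Working session

There is one attempt and no reset: what is moved stays moved. The work goes in short steps, Python scripts to look and compute and a tool call to move; the robot and the scene stay as the last step left them, time stands still between calls to the robot, and variables do not carry over. Pictures are saved under pics/ and viewed, at most 12 in all, crops included, and the job is handed in when it is done.

Besides the shell and the picture viewer there is one more tool, called by a JSON object that holds its "op" and its "data", one argument or row to a line. apply_moves: Moves the arm, as the interface text tells. Scaled input: -1 to 1 covers 0.25 m each way for a shift and 90 degrees each way for a turn. Its arguments: {"type":"object","properties":{"series":{"type":"array","items":{"type":"number","minimum":-1,"maximum":1}},"grip":{"type":"number"}},"required":["series"]}

```bash
mkdir -p pics; cat > h.py <<'E'
import numpy as np, cv2
from scipy.spatial.transform import Rotation as R
from workcell import r
def snap(n,f):
    c=r.camera(n); cv2.imwrite('pics/'+f,c['img'][:,:,::-1]); return c
def cast(c,uv,z,s=None):
    uv=np.asarray(uv,float).reshape(-1,2)
    d=np.c_[(uv[:,0]-c['cx'])/c['fx'],(uv[:,1]-c['cy'])/c['fy'],np.ones(len(uv))]
    if 'rvec' in c:
        M=R.from_rotvec(np.ravel(c['rvec'])).as_matrix(); o=-M.T@np.ravel(c['tvec']); d=d@M
    else:
        T=np.array(c['tool_from_camera']); Q=R.from_quat(s['tcp_rot']).as_matrix()
        o=np.array(s['tool_pos'])+Q@T[:3,3]; d=d@(Q@T[:3,:3]).T
    t=(z-o[2])/d[:,2]; return o+d*t[:,None]
def st():
    s=r.sense(); print({k:np.round(s[k],3).tolist() for k in ('time','tool_pos','tcp_rot','wrist_force','finger_gap','grasp_force')}); return s
E
python3 - <<'E'
from h import *
s=st(); print(R.from_quat(s['tcp_rot']).as_matrix().round(3), r.grip_point_offset)
a=snap('top','top.png'); b=snap('side','side.png')
for c in(a,b):
    M=R.from_rotvec(np.ravel(c['rvec'])).as_matrix(); print((-M.T@np.ravel(c['tvec'])).round(3), c['fx'])
cv2.imwrite('pics/both.png',cv2.resize(np.hstack([a['img'],b['img']])[:,:,::-1],(800,300)))
np.savez('top.npz',**{k:v for k,v in a.items()})
E
```

```text
{'time': 0.0, 'tool_pos': [0.235, 0.605, 0.23], 'tcp_rot': [0.184, 0.983, -0.001, -0.0], 'wrist_force': [-0.496, -0.225, -0.613], 'finger_gap': 0.997, 'grasp_force': 0.0}
[[-0.932  0.362 -0.001]
 [ 0.362  0.932 -0.002]
 [-0.    -0.002 -1.   ]] 0.0187
[0.251 0.026 1.228] 386.31057660991587
[1.161 0.882 1.121] 422.97225070210874
```

View pics/top.png

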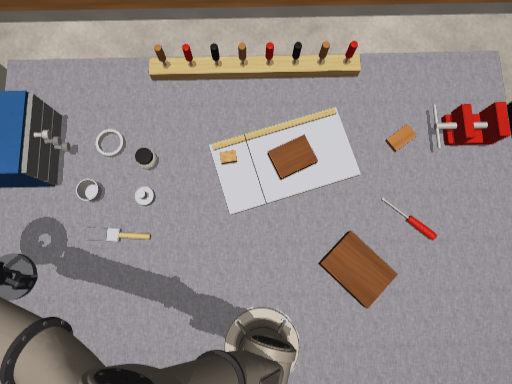

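View pics/side.png

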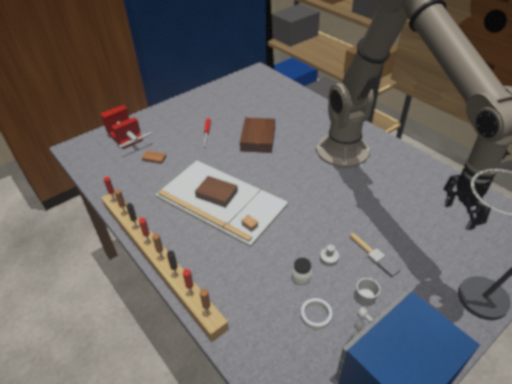

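The top view shows the board at (285,160) with its fence on the upper edge and the scribed line near (255,167). The weight is at (145,196) and the jar at (145,157). There are two dark wooden blocks, (292,157) on the board and (358,268) on the bench. The one on the board is the smaller, so I'll check it against 96x130 by measuring and in a crop.

```bash
cat > m.py <<'E'
from h import *
c=dict(np.load('top.npz')); im=c['img']; hsv=cv2.cvtColor(im,cv2.COLOR_RGB2HSV)
def comps(m,lo=30):
    cs,_=cv2.findContours(m.astype(np.uint8),cv2.RETR_EXTERNAL,cv2.CHAIN_APPROX_NONE); return [k for k in cs if cv2.contourArea(k)>lo]
dark=(hsv[...,1]>110)&(hsv[...,2]<150)&((hsv[...,0]<18))
dark[:85]=0; dark[310:]=0
for k in comps(dark,400):
    for z in (0.053,0.035):
        p=cast(c,k.reshape(-1,2),z)[:,:2]; q=cv2.minAreaRect(p.astype(np.float32)); print('dark',z,k.reshape(-1,2).mean(0).round(),np.round(q[0],3),np.round(q[1],3),round(q[2],1))
white=(hsv[...,1]<25)&(hsv[...,2]>170); white[:, :190]=0; white[:100]=0;white[230:]=0;white[:,380:]=0
k=max(comps(cv2.morphologyEx(white.astype(np.uint8),cv2.MORPH_CLOSE,np.ones((5,5)))),key=cv2.contourArea)
p=cast(c,k.reshape(-1,2),.018)[:,:2]; q=cv2.minAreaRect(p.astype(np.float32)); print('white',np.round(q[0],3),np.round(q[1],3),q[2]); print(cv2.boxPoints(q).round(3))
fen=(hsv[...,0]>15)&(hsv[...,0]<30)&(hsv[...,1]>80)&(hsv[...,2]>150); fen[:100]=0; fen[:, :205]=0; fen[160:]=0; fen[:,350:]=0
k=max(comps(fen,20),key=cv2.contourArea); p=cast(c,k.reshape(-1,2),.03)[:,:2]; q=cv2.minAreaRect(p.astype(np.float32)); print('fence',np.round(q[0],3),np.round(q[1],3),q[2])
w=(hsv[180:212,130:160,1]<40)&(hsv[180:212,130:160,2]>160); yx=np.argwhere(w); print('weight px',(yx.mean(0)+[180,130]),cast(c,(yx.mean(0)+[180,130])[::-1],.024), len(yx))
cv2.imwrite('pics/crop.png',cv2.resize(im[95:310,120:410,::-1],(800,593),interpolation=cv2.INTER_CUBIC))
E
python3 m.py
```

```text
dark 0.053 [358. 269.] [ 0.221 -0.294] [0.19 0.14] 44.5
dark 0.035 [358. 269.] [ 0.22  -0.299] [0.193 0.142] 44.5
dark 0.053 [292. 157.] [ 0.569 -0.113] [0.096 0.131] 24.3
dark 0.035 [292. 157.] [ 0.574 -0.115] [0.098 0.133] 24.3
dark 0.053 [473. 129.] [ 0.664 -0.694] [0.133 0.197] 2.5
dark 0.035 [473. 129.] [ 0.671 -0.705] [0.135 0.2  ] 2.5
white [ 0.571 -0.091] [0.239 0.44 ] 15.99864387512207
[[ 0.395  0.088]
 [ 0.517 -0.335]
 [ 0.747 -0.269]
 [ 0.626  0.154]]
fence [ 0.672 -0.061] [0.02  0.416] 16.082929611206055
weight px [195.02973978 143.33828996] [[0.46116959 0.35821958 0.024     ]] 269
```

View pics/crop.png

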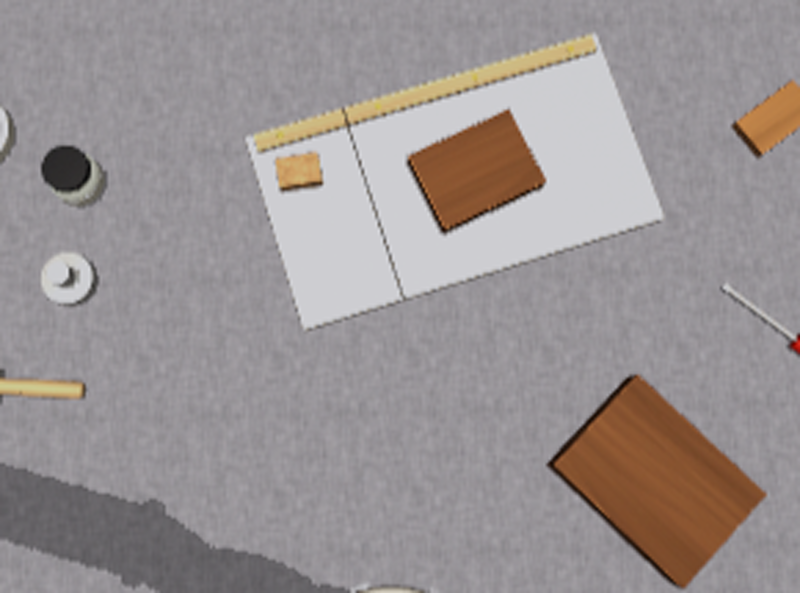

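The crop shows the small dark block on the board at full-frame (292,157). It measures 96x131 mm, which matches the blank. The larger block at (358,268) measures 140x190 mm, so it is the wrong size. The board centre is at (0.571,-0.091) with yaw 16°, and the block is at (0.569,-0.113) with yaw 24.3°. I'm moving to a point behind the block.

{"op": "apply_moves", "data": {
  "series": [-0.85,-0.53,0,0,0,-0.414,-0.85,-0.53,0,0,0,-0.414,-0.85,-0.53,0,0,0,-0.414,-0.85,-0.53,0,0,0,-0.414,-0.85,-0.53,0,0,0,-0.414]
}}

```text
time: 0.6
tool_pos: [0.3838, 0.4067, 0.231]
tcp_rot: [-0.142, 0.99, -0.0, -0.0]
wrist_force: [0.6, 0.3, 0.3]
finger_gap: 1.003
grasp_force: 0.0
```

{"op": "apply_moves", "data": {
  "series": [0.07,-0.73,0.04,0,0,0,0.07,-0.73,0.04,0,0,0,0.07,-0.73,0.04,0,0,0,0.07,-0.73,0.04,0,0,0,0.07,-0.73,0.04,0,0,0]
}}

```text
time: 1.1
tool_pos: [0.4177, 0.222, 0.2208]
tcp_rot: [-0.135, 0.991, -0.001, -0.001]
wrist_force: [-0.4, 0.1, 0.1]
finger_gap: 1.0
grasp_force: 0.0
```

{"op": "apply_moves", "data": {
  "series": [0.07,-0.73,0.04,0,0,0,0.07,-0.73,0.04,0,0,0,0.07,-0.73,0.04,0,0,0,0.07,-0.73,0.04,0,0,0,0.07,-0.73,0.04,0,0,0]
}}

```text
time: 1.6
tool_pos: [0.4507, 0.0432, 0.2111]
tcp_rot: [-0.135, 0.991, -0.001, -0.0]
wrist_force: [0.5, -0.3, 0.0]
finger_gap: 1.0
grasp_force: 0.0
```

{"op": "apply_moves", "data": {
  "series": [0.07,-0.73,0.04,0,0,0,0.07,-0.73,0.04,0,0,0,0.07,-0.73,0.04,0,0,0,0.07,-0.73,0.04,0,0,0,0.07,-0.73,0.04,0,0,0]
}}

```text
time: 2.1
tool_pos: [0.4843, -0.1365, 0.2012]
tcp_rot: [-0.136, 0.991, -0.001, -0.0]
wrist_force: [0.5, -0.3, -0.2]
finger_gap: 1.002
grasp_force: 0.0
```

```bash
python3 - <<'E'
from h import *
s=st(); print(R.from_quat(s['tcp_rot']).as_matrix().round(4)); c=snap('wrist','w1.png'); print(np.round(c['tool_from_camera'],3),c['fx'])
np.savez('w1.npz',**c); np.savez('w1s.npz',**s)
E
```

```text
{'time': 2.1, 'tool_pos': [0.484, -0.136, 0.201], 'tcp_rot': [-0.136, 0.991, -0.001, -0.0], 'wrist_force': [0.544, -0.313, -0.155], 'finger_gap': 1.002, 'grasp_force': 0.0}
[[-9.630e-01 -2.694e-01  2.000e-04]
 [-2.694e-01  9.630e-01 -2.700e-03]
 [ 5.000e-04 -2.600e-03 -1.000e+00]]
[[-0.    -0.956 -0.294  0.075]
 [ 1.     0.    -0.001 -0.   ]
 [ 0.001 -0.294  0.956 -0.143]
 [ 0.     0.     0.     1.   ]] 300.11077989188567
```

View pics/w1.png

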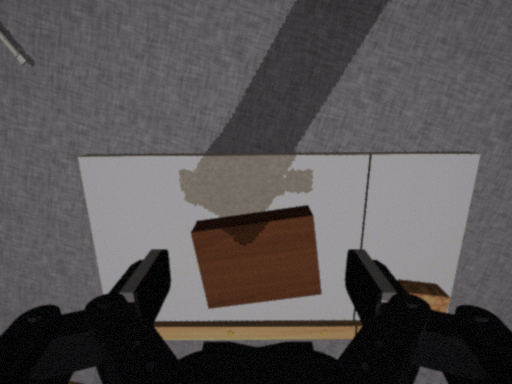

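The wrist view shows the block's top face with corners near (195,231), (312,216), (321,294) and (208,306). The board's rear edge is at row 155, the line runs from (370,155) to (358,320), and the fence is at row ~325. I'll refine these.

```bash
python3 - <<'E'
from h import *
c=dict(np.load('w1.npz')); s=dict(np.load('w1s.npz')); g=cv2.cvtColor(c['img'],cv2.COLOR_RGB2GRAY).astype(float)
def sub(pts): return cv2.cornerSubPix(c['img'][:,:,1].copy(),np.float32(pts).reshape(-1,1,2),(4,4),(-1,-1),(3,40,.01)).reshape(-1,2)
tp=sub([(195,231),(312,216),(321,294),(208,306)]); P=cast(c,tp,.053,s)[:,:2]; print(tp.round(1),P.round(4)); 
print('sides',[round(np.linalg.norm(P[i]-P[(i+1)%4]),4) for i in range(4)],'ctr',P.mean(0).round(4))
ang=lambda v:np.degrees(np.arctan2(v[1],v[0]))
print('yaw',ang(P[1]-P[0])-90,ang(P[2]-P[3])-90, ang(P[3]-P[0]),ang(P[2]-P[1]))
def fit(pts,z):
    Q=cast(c,pts,z,s)[:,:2].astype(np.float32); vx,vy,x,y=cv2.fitLine(Q,cv2.DIST_HUBER,0,.01,.01).ravel(); return np.array([x,y]),np.array([vx,vy])
# rear edge: max vertical gradient near row 155
e=[(u,148+np.argmax(np.diff(g[148:164,u]))+.5) for u in list(range(95,180))+list(range(320,360))+list(range(380,465))]
o,d=fit(e,.018); d*=np.sign(d[1]); print('rear',o,ang(d)-90)
# scribed line
l=[(345+np.argmin(g[v,345:385]),v) for v in range(165,245)]
lo,ld=fit(l,.018); ld*=np.sign(ld[0]); print('line',lo,ang(ld))
# fence inner top edge : by hue
hsv=cv2.cvtColor(c['img'],cv2.COLOR_RGB2HSV)
f=[]
for u in range(185,345):
    col=hsv[310:345,u]; m=np.where((col[:,1]>90)&(col[:,2]>110))[0]
    if len(m): f.append((u,310+m[0]-.5))
print(f[::30],hsv[310:345:3,260].tolist())
fo,fd=fit(f,.03); fd*=np.sign(fd[1]); print('fence',fo,ang(fd)-90)
x=np.array([d[1],-d[0]]); print('rear->fence along x', (fo-o)@x)
print('block y to line', (P.mean(0)-lo)@d, 'block x from rear',(P.mean(0)-o)@x)
E
```

```text
[[195.  231. ]
 [312.4 214.5]
 [320.7 293.7]
 [208.2 308.1]] [[ 0.5526 -0.1863]
 [ 0.5016 -0.0735]
 [ 0.5892 -0.034 ]
 [ 0.6422 -0.1516]]
sides [np.float64(0.1238), np.float64(0.096), np.float64(0.129), np.float64(0.0961)] ctr [ 0.5714 -0.1113]
yaw 24.297209010730484 24.268739212711083 21.189598891372835 24.273743946896634
rear [ 0.45289034 -0.10865577] 16.05748
line [ 0.49015915 -0.00793304] 15.940033
[(185, np.float64(326.5)), (215, np.float64(326.5)), (245, np.float64(326.5)), (275, np.float64(326.5)), (305, np.float64(326.5)), (335, np.float64(326.5))] [[140, 5, 153], [150, 7, 149], [140, 5, 152], [165, 3, 147], [20, 138, 48], [15, 125, 53], [17, 114, 147], [17, 114, 148], [18, 111, 149], [19, 107, 148], [12, 32, 103], [150, 11, 92]]
fence [ 0.6725122  -0.09327437] 15.787521
rear->fence along x 0.21530774
block y to line -0.1218455386162921 block x from rear 0.11312769481760993
```

The measurements agree: yaw 16.0°, fence face 215 mm from the rear edge, and block side 96 mm. I'm lowering the open fingers behind the block's -x side.

{"op": "apply_moves", "data": {
  "series": [0,0,0.2,0,0,-0.004,0,0,0.4,0,0,-0.004,0,0,0.6,0,0,-0.004,0,0,0.7,0,0,-0.004,0,0,0.74,0,0,-0.004],
  "grip": 1
}}

```text
time: 2.65
tool_pos: [0.482, -0.1288, 0.0133]
tcp_rot: [-0.144, 0.99, 0.002, -0.003]
wrist_force: [0.2, 0.5, 0.5]
finger_gap: 1.0
grasp_force: 0.0
```

{"op": "apply_moves", "data": {
  "series": [-0.02,0,0,0,0,0,-0.04,0,0,0,0,0,-0.06,0,0,0,0,0,-0.07,0,0,0,0,0,-0.08,0,0,0,0,0]
}}

```text
time: 3.15
tool_pos: [0.5043, -0.1265, 0.0172]
tcp_rot: [-0.143, 0.99, -0.0, 0.001]
wrist_force: [-0.2, -0.2, 0.4]
finger_gap: 0.998
grasp_force: 0.0
```

```bash
python3 - <<'E'
from h import *
s=st(); print(R.from_quat(s['tcp_rot']).as_matrix().round(4)); c=snap('side','s2.png'); 
M=R.from_rotvec(np.ravel(c['rvec'])).as_matrix(); p=M@np.array(s['tool_pos'])+np.ravel(c['tvec']); u=int(c['fx']*p[0]/p[2]+c['cx']);v=int(c['fy']*p[1]/p[2]+c['cy']); print(u,v)
w=snap('wrist','w2.png')
cv2.imwrite('pics/s2c.png',np.hstack([cv2.resize(c['img'][v-60:v+40,u-50:u+50,::-1],(400,400),interpolation=3),cv2.resize(w['img'][100:356,78:434,::-1],(400,400))]))
E
```

```text
{'time': 3.15, 'tool_pos': [0.504, -0.127, 0.017], 'tcp_rot': [-0.143, 0.99, -0.0, 0.001], 'wrist_force': [-0.161, -0.173, 0.389], 'finger_gap': 0.998, 'grasp_force': 0.0}
[[-9.593e-01 -2.822e-01  2.100e-03]
 [-2.822e-01  9.593e-01  1.000e-04]
 [-2.000e-03 -5.000e-04 -1.000e+00]]
228 184
```

View pics/s2c.png

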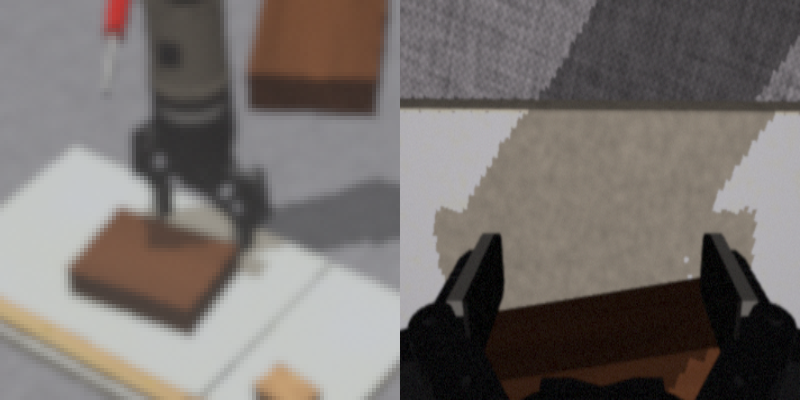

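The side and wrist views show both fingers behind the block's rear side, straddling it, with the right finger just at the near corner. I'm pushing towards the fence.

{"op": "apply_moves", "data": {
  "series": [-0.008,0,0,0,0,0,-0.016,0,0,0,0,0,-0.024,0,0,0,0,0,-0.032,0,0,0,0,0,-0.04,0,0,0,0,0]
}}

```text
time: 3.75
tool_pos: [0.5117, -0.1234, 0.0159]
tcp_rot: [-0.143, 0.99, 0.001, -0.001]
wrist_force: [-2.8, 0.9, 1.3]
finger_gap: 1.001
grasp_force: 1.3
```

{"op": "apply_moves", "data": {
  "series": [-0.008,0,0,0,0,0,-0.016,0,0,0,0,0,-0.024,0,0,0,0,0,-0.032,0,0,0,0,0,-0.04,0,0,0,0,0]
}}

```text
time: 4.25
tool_pos: [0.5226, -0.1209, 0.0163]
tcp_rot: [-0.142, 0.99, 0.0, 0.0]
wrist_force: [-1.7, 0.6, -0.5]
finger_gap: 0.996
grasp_force: 0.8
```

{"op": "apply_moves", "data": {
  "series": [-0.008,0,0,0,0,0,-0.016,0,0,0,0,0,-0.024,0,0,0,0,0,-0.032,0,0,0,0,0,-0.04,0,0,0,0,0]
}}

```text
time: 4.75
tool_pos: [0.5322, -0.1185, 0.0163]
tcp_rot: [-0.142, 0.99, -0.0, 0.0]
wrist_force: [-2.0, -1.0, -1.8]
finger_gap: 1.002
grasp_force: 1.1
```

{"op": "apply_moves", "data": {
  "series": [-0.008,0,0,0,0,0,-0.016,0,0,0,0,0,-0.024,0,0,0,0,0,-0.032,0,0,0,0,0,-0.04,0,0,0,0,0]
}}

```text
time: 5.25
tool_pos: [0.5417, -0.1154, 0.0163]
tcp_rot: [-0.142, 0.99, 0.0, 0.0]
wrist_force: [-2.3, -0.9, 0.6]
finger_gap: 1.003
grasp_force: 1.2
```

```bash
cat >> h.py <<'E'
X=np.array([.9613,.2756]);Y=np.array([-.2756,.9613])
def bf(p): p=np.asarray(p)[...,:2]; return np.stack([p@X-.5254,p@Y+.2427],-1)
E
python3 - <<'E'
from h import *
s=st(); print('tcp b',bf(s['tool_pos'])); M=R.from_quat(s['tcp_rot']).as_matrix(); print('yaw',np.degrees(np.arctan2(M[1,1],M[0,1]))-90)
c=r.camera('top'); hsv=cv2.cvtColor(c['img'],cv2.COLOR_RGB2HSV); m=((hsv[...,1]>110)&(hsv[...,2]<150)&(hsv[...,0]<18)).astype(np.uint8); m[:110]=0;m[215:]=0;m[:,:230]=0;m[:,350:]=0
k=max(cv2.findContours(m,0,1)[0],key=cv2.contourArea); q=cv2.minAreaRect(cast(c,k.reshape(-1,2),.053)[:,:2].astype(np.float32)); print(q,bf(q[0]))
E
```

```text
{'time': 5.25, 'tool_pos': [0.542, -0.115, 0.016], 'tcp_rot': [-0.142, 0.99, 0.0, 0.0], 'wrist_force': [-2.271, -0.934, 0.594], 'finger_gap': 1.003, 'grasp_force': 1.244}
tcp b [-0.03648914 -0.0174965 ]
yaw 16.374525194554067
((0.5999546647071838, -0.07538130134344101), (0.07347159832715988, 0.06475799530744553), 16.1276912689209) [0.03056133 0.00488845]
```

{"op": "apply_moves", "data": {
  "series": [-0.004,0,0,0,0,0.004,-0.008,0,0,0,0,0.004,-0.012,0,0,0,0,0.004,-0.016,0,0,0,0,0.004,-0.02,0,0,0,0,0.004]
}}

```text
time: 5.8
tool_pos: [0.5462, -0.1141, 0.0163]
tcp_rot: [-0.139, 0.99, 0.0, -0.0]
wrist_force: [-2.9, -0.6, 0.9]
finger_gap: 1.002
grasp_force: 1.6
```

{"op": "apply_moves", "data": {
  "series": [-0.004,0,0,0,0,0,-0.008,0,0,0,0,0,-0.012,0,0,0,0,0,-0.016,0,0,0,0,0,-0.02,0,0,0,0,0]
}}

```text
time: 6.3
tool_pos: [0.5511, -0.1127, 0.0163]
tcp_rot: [-0.139, 0.99, 0.0, -0.0]
wrist_force: [-4.2, -1.2, 2.4]
finger_gap: 1.004
grasp_force: 1.8
```

{"op": "apply_moves", "data": {
  "series": [-0.004,0,0,0,0,0,-0.008,0,0,0,0,0,-0.012,0,0,0,0,0,-0.016,0,0,0,0,0,-0.02,0,0,0,0,0]
}}

```text
time: 6.8
tool_pos: [0.5559, -0.1112, 0.0163]
tcp_rot: [-0.139, 0.99, 0.0, -0.0]
wrist_force: [-3.1, -0.6, 3.2]
finger_gap: 1.004
grasp_force: 1.9
```

```bash
python3 - <<'E'
from h import *
s=st(); print('tcp b',bf(s['tool_pos'])); M=R.from_quat(s['tcp_rot']).as_matrix(); print('yaw',np.degrees(np.arctan2(M[1,1],M[0,1]))-90)
E
```

```text
{'time': 6.8, 'tool_pos': [0.556, -0.111, 0.016], 'tcp_rot': [-0.139, 0.99, 0.0, -0.0], 'wrist_force': [-3.138, -0.627, 3.18], 'finger_gap': 1.004, 'grasp_force': 1.93}
tcp b [-0.02162702 -0.01741617]
yaw 16.01807967117132
```

{"op": "apply_moves", "data": {
  "series": [-0.004,0,0,0,0,0,-0.008,0,0,0,0,0,-0.012,0,0,0,0,0,-0.016,0,0,0,0,0,-0.02,0,0,0,0,0]
}}

```text
time: 7.3
tool_pos: [0.5608, -0.1098, 0.0163]
tcp_rot: [-0.139, 0.99, 0.0, -0.0]
wrist_force: [-3.2, -1.7, 1.5]
finger_gap: 1.001
grasp_force: 2.0
```

{"op": "apply_moves", "data": {
  "series": [-0.002,0,0,0,0,0,-0.004,0,0,0,0,0,-0.006,0,0,0,0,0,-0.008,0,0,0,0,0,-0.008,0,0,0,0,0]
}}

```text
time: 7.8
tool_pos: [0.5628, -0.1092, 0.0163]
tcp_rot: [-0.139, 0.99, 0.0, 0.0]
wrist_force: [-2.9, -1.4, 1.9]
finger_gap: 1.001
grasp_force: 1.8
```

Now 1 mm per call.

{"op": "apply_moves", "data": {
  "series": [-0.001,0,0,0,0,0,-0.002,0,0,0,0,0,-0.003,0,0,0,0,0,-0.004,0,0,0,0,0,-0.004,0,0,0,0,0]
}}

```text
time: 8.3
tool_pos: [0.5638, -0.1089, 0.0163]
tcp_rot: [-0.139, 0.99, 0.0, 0.0]
wrist_force: [-3.7, -1.6, 1.8]
finger_gap: 1.001
grasp_force: 1.9
```

{"op": "apply_moves", "data": {
  "series": [-0.001,0,0,0,0,0,-0.002,0,0,0,0,0,-0.003,0,0,0,0,0,-0.004,0,0,0,0,0,-0.004,0,0,0,0,0]
}}

```text
time: 8.8
tool_pos: [0.5648, -0.1086, 0.0163]
tcp_rot: [-0.139, 0.99, 0.0, 0.0]
wrist_force: [-2.9, -1.2, 1.4]
finger_gap: 0.996
grasp_force: 1.8
```

{"op": "apply_moves", "data": {
  "series": [-0.001,0,0,0,0,0,-0.002,0,0,0,0,0,-0.003,0,0,0,0,0,-0.004,0,0,0,0,0,-0.004,0,0,0,0,0]
}}

```text
time: 9.3
tool_pos: [0.5652, -0.1085, 0.0163]
tcp_rot: [-0.139, 0.99, 0.0, -0.0]
wrist_force: [-5.3, -1.3, 2.4]
finger_gap: 0.995
grasp_force: 2.5
```

{"op": "apply_moves", "data": {
  "series": [-0.001,0,0,0,0,0,-0.002,0,0,0,0,0,-0.003,0,0,0,0,0,-0.004,0,0,0,0,0,-0.004,0,0,0,0,0]
}}

```text
time: 9.8
tool_pos: [0.5652, -0.1085, 0.0163]
tcp_rot: [-0.139, 0.99, 0.0, -0.001]
wrist_force: [-6.0, -1.8, 5.2]
finger_gap: 1.002
grasp_force: 3.5
```

It has met the fence (TCP x_b about -12 mm, as expected). I'm building up the force.

{"op": "apply_moves", "data": {
  "series": [-0.001,0,0,0,0,0,-0.002,0,-0.001,0,0,0,-0.003,0,-0.002,0,0,0,-0.004,0,-0.002,0,0,0,-0.004,0,-0.002,0,0,0]
}}

```text
time: 10.3
tool_pos: [0.5652, -0.1085, 0.0163]
tcp_rot: [-0.139, 0.99, 0.0, -0.002]
wrist_force: [-7.1, -1.7, 4.7]
finger_gap: 0.999
grasp_force: 4.0
```

{"op": "apply_moves", "data": {
  "series": [-0.001,0,0,0,0,0,-0.002,0,-0.001,0,0,0,-0.003,0,-0.002,0,0,0,-0.004,0,-0.002,0,0,0,-0.004,0,-0.002,0,0,0]
}}

```text
time: 10.8
tool_pos: [0.5651, -0.1085, 0.0163]
tcp_rot: [-0.139, 0.99, 0.0, -0.003]
wrist_force: [-8.5, -2.8, 2.9]
finger_gap: 1.004
grasp_force: 4.6
```

{"op": "apply_moves", "data": {
  "series": [-0.002,0,0,0,0,0,-0.004,0,-0.001,0,0,0,-0.006,0,-0.002,0,0,0,-0.008,0,-0.003,0,0,0,-0.008,0,-0.003,0,0,0]
}}

```text
time: 11.3
tool_pos: [0.565, -0.1085, 0.0164]
tcp_rot: [-0.139, 0.99, 0.0, -0.005]
wrist_force: [-12.4, -3.7, 1.9]
finger_gap: 0.999
grasp_force: 5.9
```

{"op": "apply_moves", "data": {
  "series": [-0.002,0,0,0,0,0,-0.003,0,-0.001,0,0,0,-0.004,0,-0.002,0,0,0,-0.004,0,-0.002,0,0,0,-0.004,0,-0.002,0,0,0]
}}

```text
time: 11.8
tool_pos: [0.565, -0.1086, 0.0165]
tcp_rot: [-0.139, 0.99, 0.0, -0.006]
wrist_force: [-12.0, -3.9, 1.6]
finger_gap: 0.999
grasp_force: 6.5
```

{"op": "apply_moves", "data": {
  "series": [-0.002,0,0,0,0,0,-0.003,0,0,0,0,0,-0.003,0,0,0,0,0,-0.003,0,0,0,0,0,-0.003,0,0,0,0,0]
}}

```text
time: 12.3
tool_pos: [0.565, -0.1085, 0.0164]
tcp_rot: [-0.139, 0.99, 0.0, -0.007]
wrist_force: [-15.2, -4.4, 1.8]
finger_gap: 1.004
grasp_force: 7.2
```

{"op": "apply_moves", "data": {
  "series": [0,0,0,0,0,0,0,0,0,0,0,0,0,0,0,0,0,0,0,0,0,0,0,0,0,0,0,0,0,0]
}}

```text
time: 12.8
tool_pos: [0.565, -0.1086, 0.0164]
tcp_rot: [-0.139, 0.99, 0.0, -0.007]
wrist_force: [-14.0, -3.8, 2.0]
finger_gap: 1.003
grasp_force: 7.2
```

```bash
python3 - <<'E'
from h import *
s=st(); print('tcp b',bf(s['tool_pos']),np.hypot(*s['wrist_force'][:2])); M=R.from_quat(s['tcp_rot']).as_matrix(); print('yaw',np.degrees(np.arctan2(M[1,1],M[0,1]))-90)
E
```

```text
{'time': 12.8, 'tool_pos': [0.565, -0.109, 0.016], 'tcp_rot': [-0.139, 0.99, 0.0, -0.007], 'wrist_force': [-14.021, -3.773, 1.954], 'finger_gap': 1.003, 'grasp_force': 7.184}
tcp b [-0.01221351 -0.01738228] 14.519727307226052
yaw 15.997287507702012
```

Held at 14.5 N with the tool yaw at 16.0°. I'm backing off, lifting, and swinging round behind the trailing end.

{"op": "apply_moves", "data": {
  "series": [0.012,0,0,0,0,0,0.024,0,0,0,0,0,0.04,0,0,0,0,0,0.1,0,0,0,0,0,0.18,0,0,0,0,0]
}}

```text
time: 13.3
tool_pos: [0.5319, -0.118, 0.0194]
tcp_rot: [-0.14, 0.99, -0.0, 0.003]
wrist_force: [0.1, -0.4, 0.2]
finger_gap: 0.998
grasp_force: 0.0
```

{"op": "apply_moves", "data": {
  "series": [0,0,-0.2,0,0,0,0,0,-0.4,0,0,0,0,0,-0.6,0,0,0,0,0,-0.6,0,0,0,0,0,-0.6,0,0,0],
  "grip": 0.4
}}

```text
time: 13.8
tool_pos: [0.5315, -0.1183, 0.1709]
tcp_rot: [-0.14, 0.99, -0.0, 0.004]
wrist_force: [-0.5, 0.5, -0.5]
finger_gap: 0.403
grasp_force: 0.0
```

{"op": "apply_moves", "data": {
  "series": [-0.36,-0.44,0,0,0,-0.47,-0.36,-0.44,0,0,0,-0.47,-0.36,-0.44,0,0,0,-0.47,-0.36,-0.44,0,0,0,-0.47,-0.36,-0.44,0,0,0,-0.47]
}}

```text
time: 14.3
tool_pos: [0.646, -0.2001, 0.1654]
tcp_rot: [-0.488, 0.873, 0.001, -0.001]
wrist_force: [0.1, 0.2, -0.4]
finger_gap: 0.399
grasp_force: 0.0
```

{"op": "apply_moves", "data": {
  "series": [0,0,0,0,0,-0.53,0,0,0,0,0,-0.53,0,0,0,0,0,-0.53,0,0,0,0,0,-0.53,0,0,0,0,0,-0.53]
}}

```text
time: 14.8
tool_pos: [0.6433, -0.1959, 0.1613]
tcp_rot: [-0.679, 0.734, 0.013, -0.01]
wrist_force: [0.9, 1.4, -2.7]
finger_gap: 0.402
grasp_force: 0.0
```

{"op": "apply_moves", "data": {
  "series": [0,0,0,0,0,-0.06,0,0,0,0,0,-0.06,0,0,0,0,0,-0.06,0,0,0,0,0,-0.06,0,0,0,0,0,-0.06]
}}

```text
time: 15.3
tool_pos: [0.6433, -0.197, 0.1618]
tcp_rot: [0.711, -0.703, -0.013, 0.012]
wrist_force: [0.6, 0.6, -0.1]
finger_gap: 0.401
grasp_force: 0.0
```

```bash
python3 - <<'E'
from h import *
s=st(); print(s['joint_positions'],'tcp b',bf(s['tool_pos'])); M=R.from_quat(s['tcp_rot']).as_matrix(); print(M.round(4),'yaw',np.degrees(np.arctan2(M[1,1],M[0,1])))
c=snap('wrist','w3.png'); np.savez('w3.npz',**c); np.savez('w3s.npz',**s)
E
```

```text
{'time': 15.3, 'tool_pos': [0.643, -0.197, 0.162], 'tcp_rot': [0.711, -0.703, -0.013, 0.012], 'wrist_force': [0.574, 0.589, -0.054], 'finger_gap': 0.401, 'grasp_force': 0.0}
[ 0.88208592  0.71367409 -1.03134235  1.50208452  0.6175121   1.3174987
  2.93498725] tcp b [ 0.03866428 -0.1239791 ]
[[ 1.220e-02 -9.993e-01 -3.510e-02]
 [-9.999e-01 -1.220e-02  3.000e-04]
 [-7.000e-04  3.510e-02 -9.994e-01]] yaw -179.3005717705885
```

View pics/w3.png

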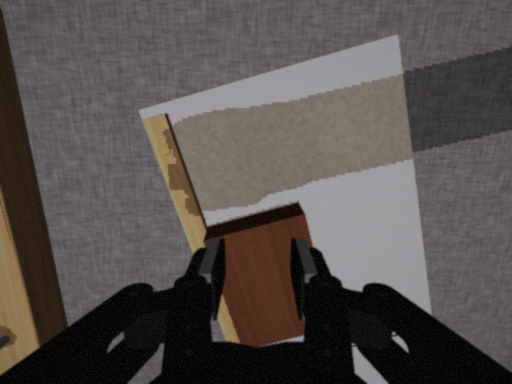

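The block lies along the fence, with its trailing end at (206,235)-(298,210). Joint 7 has hit its range, so I'm turning the other way to get the half-turn-equivalent pose.

{"op": "apply_moves", "data": {
  "series": [0,0,0,0,0,0.47,0,0,0,0,0,0.47,0,0,0,0,0,0.47,0,0,0,0,0,0.47,0,0,0,0,0,0.47]
}}

```text
time: 15.85
tool_pos: [0.6435, -0.1967, 0.1625]
tcp_rot: [-0.407, 0.913, 0.007, -0.015]
wrist_force: [0.0, 0.3, -0.2]
finger_gap: 0.399
grasp_force: 0.0
```

{"op": "apply_moves", "data": {
  "series": [0,0,0,0,0,0.47,0,0,0,0,0,0.47,0,0,0,0,0,0.47,0,0,0,0,0,0.47,0,0,0,0,0,0.47]
}}

```text
time: 16.35
tool_pos: [0.6436, -0.1967, 0.1627]
tcp_rot: [-0.051, 0.999, 0.001, -0.017]
wrist_force: [-0.2, -0.2, -0.4]
finger_gap: 0.397
grasp_force: 0.0
```

{"op": "apply_moves", "data": {
  "series": [0,0,0,0,0,0.47,0,0,0,0,0,0.47,0,0,0,0,0,0.47,0,0,0,0,0,0.47,0,0,0,0,0,0.47]
}}

```text
time: 16.85
tool_pos: [0.6436, -0.1967, 0.1629]
tcp_rot: [0.313, 0.95, -0.005, -0.016]
wrist_force: [-0.7, 0.3, 0.6]
finger_gap: 0.399
grasp_force: 0.0
```

```bash
cat >> h.py <<'E'
def tb():
    s=st(); M=R.from_quat(s['tcp_rot']).as_matrix(); print('tcp b',bf(s['tool_pos']).round(4)); print(M.round(4),'yaw y',np.degrees(np.arctan2(M[1,1],M[0,1])).round(2)); return s,M
E
python3 - <<'E'
from h import *
s,M=tb()
for y in (16.0,):
    Q=np.c_[[-np.sin(np.radians(y)),np.cos(np.radians(y)),0],[np.cos(np.radians(y)),np.sin(np.radians(y)),0],[0,0,-1]]
    print(s['joint_positions'][6],'turn',(R.from_matrix(M.T@Q).as_rotvec()/(np.pi/2)).round(3))
E
```

```text
{'time': 16.85, 'tool_pos': [0.644, -0.197, 0.163], 'tcp_rot': [0.313, 0.95, -0.005, -0.016], 'wrist_force': [-0.736, 0.277, 0.612], 'finger_gap': 0.399, 'grasp_force': 0.0}
tcp b [ 0.0391 -0.1238]
[[-0.8034  0.5945 -0.0329]
 [ 0.5948  0.8039  0.0012]
 [ 0.0271 -0.0186 -0.9995]] yaw y 53.52
0.9298045917606476 turn [-0.017 -0.013  0.417]
```

{"op": "apply_moves", "data": {
  "series": [0,0,0,-0.017,-0.013,0.417,0,0,0,-0.017,-0.013,0.417,0,0,0,-0.017,-0.013,0.417,0,0,0,-0.017,-0.013,0.417,0,0,0,-0.017,-0.013,0.417]
}}

```text
time: 17.35
tool_pos: [0.6435, -0.1966, 0.1631]
tcp_rot: [0.601, 0.799, 0.0, 0.0]
wrist_force: [0.0, -0.1, 0.4]
finger_gap: 0.4
grasp_force: 0.0
```

```bash
python3 - <<'E'
from h import *
s,M=tb(); c=snap('wrist','w4.png'); np.savez('w4.npz',**c); np.savez('w4s.npz',**s)
E
```

```text
{'time': 17.35, 'tool_pos': [0.644, -0.197, 0.163], 'tcp_rot': [0.601, 0.799, 0.0, 0.0], 'wrist_force': [0.012, -0.114, 0.42], 'finger_gap': 0.4, 'grasp_force': 0.0}
tcp b [ 0.039  -0.1237]
[[-2.771e-01  9.609e-01  5.000e-04]
 [ 9.609e-01  2.771e-01 -3.000e-04]
 [-4.000e-04  4.000e-04 -1.000e+00]] yaw y 16.08
```

View pics/w4.png

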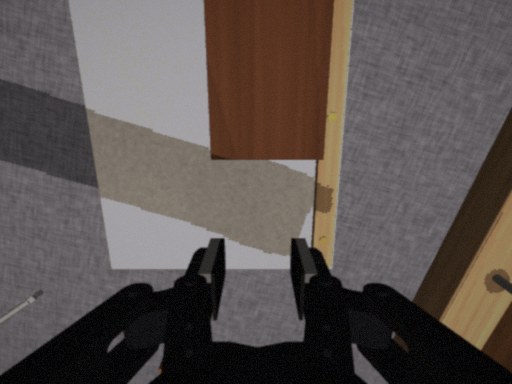

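The block sits square along the fence. Its trailing top edge is at row ~159, cols 210–325, and the board's -y edge is at row 269.

```bash
python3 - <<'E'
from h import *
c=dict(np.load('w4.npz')); s=dict(np.load('w4s.npz')); g=c['img'].astype(float); G=g.sum(2)
def fit(pts,z):
    Q=bf(cast(c,pts,z,s)).astype(np.float32); vx,vy,x,y=cv2.fitLine(Q,cv2.DIST_HUBER,0,.01,.01).ravel(); print('at',(x.round(4),y.round(4)),'ang',np.degrees(np.arctan2(vy,vx)).round(2)); 
red=g[...,0]-g[...,2]
fit([(u,150+np.argmin(np.diff(red[150:170,u]))+.5) for u in range(220,305)],.053)   # trailing edge
fit([(200+np.argmax(np.diff(red[v,200:220]))+.5,v) for v in range(5,150)],.053)     # -x side
fit([(u,260+np.argmin(np.diff(G[260:276,u]))+.5) for u in list(range(115,190))+list(range(230,285))],.018) # board -y edge
fit([(305+np.argmax(np.diff(red[v,305:330]))+.5,v) for v in range(175,230)],.03) # fence top inner
E
```

```text
at (np.float32(0.0395), np.float32(-0.0931)) ang 0.07
at (np.float32(-0.0003), np.float32(-0.0299)) ang -89.95
at (np.float32(-0.0508), np.float32(-0.2192)) ang 0.04
at (np.float32(0.0948), np.float32(-0.1396)) ang 89.04
```

The trailing end is at y_b = -93 mm and square, so it needs to travel about 63 mm. Lowering behind it.

{"op": "apply_moves", "data": {
  "series": [0,0,0.2,0,0,0,0,0,0.4,0,0,0,0,0,0.5,0,0,0,0,0,0.55,0,0,0,0,0,0.56,0,0,0]
}}

```text
time: 17.9
tool_pos: [0.6428, -0.1964, 0.0211]
tcp_rot: [0.599, 0.8, -0.0, -0.001]
wrist_force: [-0.8, 0.7, 0.6]
finger_gap: 0.401
grasp_force: 0.0
```

{"op": "apply_moves", "data": {
  "series": [0.02,0,0,0,0,0,0.03,0,0,0,0,0,0.04,0,0,0,0,0,0.05,0,0,0,0,0,0.06,0,0,0,0,0]
}}

```text
time: 18.4
tool_pos: [0.6393, -0.1821, 0.0226]
tcp_rot: [0.6, 0.8, 0.001, -0.0]
wrist_force: [-0.2, -1.3, -0.2]
finger_gap: 0.397
grasp_force: 0.0
```

```bash
python3 -c "
from h import *
tb()"
```

```text
{'time': 18.4, 'tool_pos': [0.639, -0.182, 0.023], 'tcp_rot': [0.6, 0.8, 0.001, -0.0], 'wrist_force': [-0.189, -1.259, -0.196], 'finger_gap': 0.397, 'grasp_force': 0.0}
tcp b [ 0.039  -0.1086]
[[-2.808e-01  9.598e-01 -1.000e-04]
 [ 9.598e-01  2.808e-01  1.400e-03]
 [ 1.400e-03  3.000e-04 -1.000e+00]] yaw y 16.31
```

{"op": "apply_moves", "data": {
  "series": [0.006,0,0,0,0,0.002,0.012,0,0,0,0,0.003,0.018,0,0,0,0,0.003,0.024,0,0,0,0,0.003,0.03,0,0,0,0,0.003]
}}

```text
time: 18.9
tool_pos: [0.637, -0.1761, 0.0219]
tcp_rot: [0.602, 0.799, -0.0, -0.0]
wrist_force: [1.4, -1.4, 0.1]
finger_gap: 0.4
grasp_force: 1.2
```

{"op": "apply_moves", "data": {
  "series": [0.006,0,0,0,0,0,0.012,0.001,0,0,0,0,0.018,0.002,0,0,0,0,0.024,0.003,0,0,0,0,0.03,0.004,0,0,0,0]
}}

```text
time: 19.4
tool_pos: [0.6352, -0.1687, 0.0219]
tcp_rot: [0.602, 0.799, -0.001, -0.001]
wrist_force: [-1.6, -4.5, 1.5]
finger_gap: 0.396
grasp_force: 2.4
```

```bash
python3 -c "
from h import *
s,M=tb(); f=np.array(s['wrist_force'][:2]); print(f@X,f@Y)"
```

```text
{'time': 19.4, 'tool_pos': [0.635, -0.169, 0.022], 'tcp_rot': [0.602, 0.799, -0.001, -0.001], 'wrist_force': [-1.641, -4.472, 1.501], 'finger_gap': 0.396, 'grasp_force': 2.367}
tcp b [ 0.0387 -0.0945]
[[-2.760e-01  9.612e-01 -2.300e-03]
 [ 9.612e-01  2.760e-01  2.000e-04]
 [ 8.000e-04 -2.200e-03 -1.000e+00]] yaw y 16.02
-2.8100868260185163 -3.8463167039814508
```

The block is moving with about 3 N of lateral press and 4 N of drive. Continuing.

{"op": "apply_moves", "data": {
  "series": [0.006,0,0,0,0,0,0.012,0,0,0,0,0,0.018,0,0,0,0,0,0.024,0,0,0,0,0,0.03,0,0,0,0,0]
}}

```text
time: 19.9
tool_pos: [0.6331, -0.1614, 0.0219]
tcp_rot: [0.602, 0.799, -0.001, -0.001]
wrist_force: [-0.9, -4.9, 0.1]
finger_gap: 0.401
grasp_force: 2.3
```

{"op": "apply_moves", "data": {
  "series": [0.006,0,0,0,0,0,0.012,0,0,0,0,0,0.018,0,0,0,0,0,0.024,0,0,0,0,0,0.03,0,0,0,0,0]
}}

```text
time: 20.4
tool_pos: [0.631, -0.1542, 0.0219]
tcp_rot: [0.602, 0.799, -0.001, -0.001]
wrist_force: [-1.9, -5.7, 0.5]
finger_gap: 0.401
grasp_force: 2.2
```

```bash
python3 -c "
from h import *
s,M=tb(); f=np.array(s['wrist_force'][:2]); print(f@X,f@Y)"
```

```text
{'time': 20.4, 'tool_pos': [0.631, -0.154, 0.022], 'tcp_rot': [0.602, 0.799, -0.001, -0.001], 'wrist_force': [-1.936, -5.662, 0.544], 'finger_gap': 0.401, 'grasp_force': 2.242}
tcp b [ 0.0387 -0.0794]
[[-2.758e-01  9.612e-01 -2.300e-03]
 [ 9.612e-01  2.758e-01  4.000e-04]
 [ 1.000e-03 -2.100e-03 -1.000e+00]] yaw y 16.01
-3.421641996124335 -4.909563671162725
```

{"op": "apply_moves", "data": {
  "series": [0.006,0,0,0,0,0,0.012,0,0,0,0,0,0.018,0,0,0,0,0,0.024,0,0,0,0,0,0.03,0,0,0,0,0]
}}

```text
time: 20.9
tool_pos: [0.6289, -0.1469, 0.0219]
tcp_rot: [0.602, 0.799, -0.001, -0.001]
wrist_force: [-1.2, -5.2, 0.7]
finger_gap: 0.398
grasp_force: 2.2
```

{"op": "apply_moves", "data": {
  "series": [0.006,0,0,0,0,0,0.012,0,0,0,0,0,0.018,0,0,0,0,0,0.024,0,0,0,0,0,0.03,0,0,0,0,0]
}}

```text
time: 21.4
tool_pos: [0.6268, -0.1396, 0.0218]
tcp_rot: [0.602, 0.799, -0.001, -0.001]
wrist_force: [-2.0, -4.4, 0.6]
finger_gap: 0.402
grasp_force: 2.2
```

{"op": "apply_moves", "data": {
  "series": [0.006,0,0,0,0,0,0.012,0,0,0,0,0,0.018,0,0,0,0,0,0.024,0,0,0,0,0,0.03,0,0,0,0,0]
}}

```text
time: 21.9
tool_pos: [0.6247, -0.1323, 0.0218]
tcp_rot: [0.602, 0.799, -0.001, -0.001]
wrist_force: [-2.2, -4.9, 1.3]
finger_gap: 0.399
grasp_force: 2.2
```

```bash
python3 -c "
from h import *
s,M=tb(); f=np.array(s['wrist_force'][:2]); print(f@X,f@Y)"
```

```text
{'time': 21.9, 'tool_pos': [0.625, -0.132, 0.022], 'tcp_rot': [0.602, 0.799, -0.001, -0.001], 'wrist_force': [-2.167, -4.883, 1.314], 'finger_gap': 0.399, 'grasp_force': 2.216}
tcp b [ 0.0387 -0.0567]
[[-2.759e-01  9.612e-01 -2.500e-03]
 [ 9.612e-01  2.759e-01  6.000e-04]
 [ 1.300e-03 -2.200e-03 -1.000e+00]] yaw y 16.02
-3.4287082998052507 -4.096393482107126
```

Now about 15 mm short by dead reckoning. I'm backing off and lifting to look at the leading end and line from above.

{"op": "apply_moves", "data": {
  "series": [-0.02,-0.002,0,0,0,0,-0.05,-0.004,0,0,0,0,-0.1,-0.004,0,0,0,0,-0.1,-0.004,-0.1,0,0,0,-0.1,-0.004,-0.3,0,0,0]
}}

```text
time: 22.4
tool_pos: [0.6282, -0.1568, 0.0934]
tcp_rot: [0.602, 0.798, -0.001, -0.005]
wrist_force: [1.1, -0.7, -0.1]
finger_gap: 0.398
grasp_force: 0.0
```

{"op": "apply_moves", "data": {
  "series": [0,0,-0.2,0,0,0,0,0,-0.26,0,0,0,0.2,0,-0.26,0,0,0,0.4,0,-0.26,0,0,0,0.6,0,-0.26,0,0,0]
}}

```text
time: 22.9
tool_pos: [0.5899, -0.0109, 0.1623]
tcp_rot: [0.602, 0.798, 0.001, -0.001]
wrist_force: [0.0, 0.6, 0.2]
finger_gap: 0.399
grasp_force: 0.0
```

{"op": "apply_moves", "data": {
  "series": [0,0,0,0,0,0,0,0,0,0,0,0,0,0,0,0,0,0,0,0,0,0,0,0,0,0,0,0,0,0]
}}

```text
time: 23.4
tool_pos: [0.5904, -0.0136, 0.162]
tcp_rot: [0.603, 0.798, 0.0, -0.001]
wrist_force: [0.3, 0.2, -0.1]
finger_gap: 0.399
grasp_force: 0.0
```

```bash
python3 - <<'E'
from h import *
s,M=tb(); c=snap('wrist','w5.png'); np.savez('w5.npz',**c); np.savez('w5s.npz',**s)
E
```

```text
{'time': 23.4, 'tool_pos': [0.59, -0.014, 0.162], 'tcp_rot': [0.603, 0.798, 0.0, -0.001], 'wrist_force': [0.294, 0.227, -0.104], 'finger_gap': 0.399, 'grasp_force': 0.0}
tcp b [0.0384 0.0669]
[[-0.2737  0.9618 -0.0015]
 [ 0.9618  0.2737  0.0016]
 [ 0.0019 -0.001  -1.    ]] yaw y 15.88
```

View pics/w5.png

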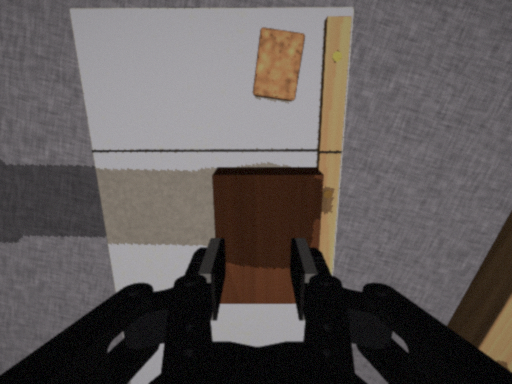

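The line is at row 151, and the leading end's lower edge is at row ~167 (its dark face spans rows 167–175). Measuring the gap.

```bash
cat > gap.py <<'E'
import sys
from h import *
def gap(c,s,rl,re,z=.018,cols=(222,312),lc=(150,300)):
    G=c['img'].astype(float).sum(2)
    def fit(pts,z):
        Q=bf(cast(c,pts,z,s)).astype(np.float32); vx,vy,x,y=cv2.fitLine(Q,cv2.DIST_HUBER,0,.01,.01).ravel(); print('at',x.round(4),y.round(4),'ang',np.degrees(np.arctan(vy/vx)).round(2)); return y+(.047-x)*vy/vx
    L=[]
    for u in range(*lc):
        w=G[rl-6:rl+7,u]; w=np.clip(np.median(w)-w-40,0,None)
        if w.sum()>0: L.append((u,rl-6+(w*np.arange(13)).sum()/w.sum()))
    def edge(r0,r1):
        o=[]
        for u in range(*cols):
            d=-np.diff(G[r0:r1,u]); d=np.clip(d,0,None); i=d.argmax(); k=slice(max(i-1,0),i+2); o.append((u,r0+.5+(d[k]*np.arange(len(d))[k]).sum()/d[k].sum()))
        return o
    print('line'); yl=fit(L,z); print('end'); ye=fit(edge(*re),z); print('gap to line middle mm',(yl-ye)*1000)
E
python3 - <<'E'
from gap import *
c=dict(np.load('w5.npz')); s=dict(np.load('w5s.npz')); gap(c,s,151,(157,172))
fitp=lambda p,z:(lambda q:(q[2],q[3],np.degrees(np.arctan2(q[1],q[0]))))(cv2.fitLine(bf(cast(c,p,z,s)).astype(np.float32),2,0,.01,.01).ravel())
g=c['img'].astype(float); red=g[...,0]-g[...,2]
print('-x side',fitp([(205+np.argmax(np.diff(red[v,205:225]))+.5,v) for v in range(182,235)],.053))
print('fence',fitp([(312+np.argmax(np.diff(red[v,312:335]))+.5,v) for v in range(60,140)],.03))
E
```

```text
line
at 0.0054 0.1001 ang 0.05
end
at 0.0428 0.0839 ang -0.16
gap to line middle mm 16.245022
-x side (np.float32(0.0005112437), np.float32(0.05363481), np.float32(-89.978676))
fence (np.float32(0.09434182), np.float32(0.14526296), np.float32(-89.77309))
```

The gap to the line's middle is 16.2 mm, and the block is square and flush. I'm going back behind it for the last stretch, with the target TCP y_b about -41 mm.

{"op": "apply_moves", "data": {
  "series": [-0.2,0,0,0,0,-0.001,-0.4,0,0,0,0,-0.001,-0.55,0,0,0,0,-0.001,-0.58,0,0,0,0,-0.001,-0.58,0,0,0,0,-0.001]
}}

```text
time: 23.95
tool_pos: [0.63, -0.1539, 0.1614]
tcp_rot: [0.603, 0.798, 0.0, -0.001]
wrist_force: [0.3, 0.5, 0.0]
finger_gap: 0.395
grasp_force: 0.0
```

{"op": "apply_moves", "data": {
  "series": [0,0,0.2,0,0,0,0,0,0.4,0,0,0,0,0,0.5,0,0,0,0,0,0.55,0,0,0,0,0,0.56,0,0,0]
}}

```text
time: 24.45
tool_pos: [0.6293, -0.1489, 0.0209]
tcp_rot: [0.6, 0.8, 0.0, -0.002]
wrist_force: [-0.5, 1.1, 0.3]
finger_gap: 0.404
grasp_force: 0.0
```

{"op": "apply_moves", "data": {
  "series": [0.006,0,0,0,0,0,0.012,0,0,0,0,0,0.018,0,0,0,0,0,0.024,0,0,0,0,0,0.03,0,0,0,0,0]
}}

```text
time: 24.95
tool_pos: [0.6282, -0.1438, 0.0227]
tcp_rot: [0.601, 0.799, 0.001, -0.0]
wrist_force: [-0.5, 0.0, -0.1]
finger_gap: 0.404
grasp_force: 0.0
```

```bash
python3 -c "
from h import *
s,M=tb(); f=np.array(s['wrist_force'][:2]); print(f@X,f@Y)"
```

```text
{'time': 24.95, 'tool_pos': [0.628, -0.144, 0.023], 'tcp_rot': [0.601, 0.799, 0.001, -0.0], 'wrist_force': [-0.469, 0.038, -0.124], 'finger_gap': 0.404, 'grasp_force': 0.0}
tcp b [ 0.0389 -0.0686]
[[-2.777e-01  9.607e-01 -2.000e-04]
 [ 9.607e-01  2.777e-01  1.400e-03]
 [ 1.400e-03  3.000e-04 -1.000e+00]] yaw y 16.12
-0.44010577846236604 0.16575581176233284
```

{"op": "apply_moves", "data": {
  "series": [0.008,0,0,0,0,0.001,0.016,0,0,0,0,0.001,0.024,0,0,0,0,0.001,0.032,0,0,0,0,0.001,0.04,0,0,0,0,0.001]
}}

```text
time: 25.45
tool_pos: [0.625, -0.134, 0.0219]
tcp_rot: [0.602, 0.799, 0.0, -0.001]
wrist_force: [1.1, -1.1, 0.3]
finger_gap: 0.403
grasp_force: 0.0
```

{"op": "apply_moves", "data": {
  "series": [0.004,0,0,0,0,0,0.01,0.001,0,0,0,0,0.016,0.002,0,0,0,0,0.022,0.003,0,0,0,0,0.028,0.004,0,0,0,0]
}}

```text
time: 25.95
tool_pos: [0.6237, -0.1289, 0.022]
tcp_rot: [0.602, 0.799, -0.001, -0.001]
wrist_force: [-0.6, -4.5, 1.0]
finger_gap: 0.399
grasp_force: 2.2
```

```bash
python3 -c "
from h import *
s,M=tb(); f=np.array(s['wrist_force'][:2]); print(f@X,f@Y)"
```

```text
{'time': 25.95, 'tool_pos': [0.624, -0.129, 0.022], 'tcp_rot': [0.602, 0.799, -0.001, -0.001], 'wrist_force': [-0.566, -4.489, 1.012], 'finger_gap': 0.399, 'grasp_force': 2.157}
tcp b [ 0.0387 -0.0531]
[[-2.754e-01  9.613e-01 -1.900e-03]
 [ 9.613e-01  2.754e-01 -2.000e-04]
 [ 3.000e-04 -1.900e-03 -1.000e+00]] yaw y 15.99
-1.7809478336103286 -4.159809965819266
```

{"op": "apply_moves", "data": {
  "series": [0.005,0.001,0,0,0,0,0.01,0.001,0,0,0,0,0.015,0.002,0,0,0,0,0.02,0.002,0,0,0,0,0.024,0.002,0,0,0,0]
}}

```text
time: 26.45
tool_pos: [0.6221, -0.1233, 0.0219]
tcp_rot: [0.602, 0.799, -0.001, -0.001]
wrist_force: [-1.0, -6.8, 0.6]
finger_gap: 0.397
grasp_force: 2.5
```

{"op": "apply_moves", "data": {
  "series": [0.004,0,0,0,0,0,0.008,0,0,0,0,0,0.012,0,0,0,0,0,0.014,0,0,0,0,0,0.014,0,0,0,0,0]
}}

```text
time: 26.95
tool_pos: [0.6211, -0.1198, 0.0219]
tcp_rot: [0.602, 0.799, -0.001, -0.001]
wrist_force: [-1.2, -5.9, 1.8]
finger_gap: 0.401
grasp_force: 2.4
```

```bash
python3 -c "
from h import *
s,M=tb(); f=np.array(s['wrist_force'][:2]); print(f@X,f@Y)"
```

```text
{'time': 26.95, 'tool_pos': [0.621, -0.12, 0.022], 'tcp_rot': [0.602, 0.799, -0.001, -0.001], 'wrist_force': [-1.151, -5.926, 1.781], 'finger_gap': 0.401, 'grasp_force': 2.397}
tcp b [ 0.0387 -0.0436]
[[-2.755e-01  9.613e-01 -2.900e-03]
 [ 9.613e-01  2.755e-01 -5.000e-04]
 [ 3.000e-04 -2.900e-03 -1.000e+00]] yaw y 15.99
-2.739174656375673 -5.37953226343119
```

{"op": "apply_moves", "data": {
  "series": [0.002,0,0,0,0,0,0.004,0,0,0,0,0,0.006,0,0,0,0,0,0.008,0,0,0,0,0,0.009,0,0,0,0,0]
}}

```text
time: 27.45
tool_pos: [0.6205, -0.1177, 0.0219]
tcp_rot: [0.602, 0.799, -0.001, -0.001]
wrist_force: [-1.9, -6.1, 1.6]
finger_gap: 0.394
grasp_force: 2.5
```

```bash
python3 -c "
from h import *
s,M=tb(); f=np.array(s['wrist_force'][:2]); print(f@X,f@Y)"
```

```text
{'time': 27.45, 'tool_pos': [0.621, -0.118, 0.022], 'tcp_rot': [0.602, 0.799, -0.001, -0.001], 'wrist_force': [-1.904, -6.078, 1.626], 'finger_gap': 0.394, 'grasp_force': 2.522}
tcp b [ 0.0387 -0.0415]
[[-2.755e-01  9.613e-01 -2.800e-03]
 [ 9.613e-01  2.755e-01 -7.000e-04]
 [ 1.000e-04 -2.900e-03 -1.000e+00]] yaw y 15.99
-3.505323447076868 -5.3181717456724185
```

By dead reckoning it is about 1 mm short. Backing off to verify.

{"op": "apply_moves", "data": {
  "series": [-0.02,-0.002,0,0,0,0,-0.05,-0.006,0,0,0,0,-0.1,-0.006,0,0,0,0,-0.1,-0.006,-0.1,0,0,0,-0.1,-0.006,-0.3,0,0,0]
}}

```text
time: 27.95
tool_pos: [0.6238, -0.1411, 0.0935]
tcp_rot: [0.602, 0.798, -0.001, -0.005]
wrist_force: [-0.3, -0.3, -0.2]
finger_gap: 0.4
grasp_force: 0.0
```

{"op": "apply_moves", "data": {
  "series": [0,0,-0.2,0,0,0,0,0,-0.26,0,0,0,0.2,0,-0.26,0,0,0,0.4,0,-0.26,0,0,0,0.53,0,-0.26,0,0,0]
}}

```text
time: 28.45
tool_pos: [0.5896, -0.0091, 0.1625]
tcp_rot: [0.6, 0.8, 0.001, -0.002]
wrist_force: [0.6, 0.7, 0.4]
finger_gap: 0.401
grasp_force: 0.0
```

{"op": "apply_moves", "data": {
  "series": [0,0,0,0,0,0,0,0,0,0,0,0,0,0,0,0,0,0,0,0,0,0,0,0,0,0,0,0,0,0]
}}

```text
time: 28.95
tool_pos: [0.5906, -0.0145, 0.162]
tcp_rot: [0.602, 0.798, 0.0, -0.001]
wrist_force: [-0.1, -0.1, -0.2]
finger_gap: 0.397
grasp_force: 0.0
```

```bash
python3 - <<'E'
from gap import *
s,M=tb(); c=snap('wrist','w6.png'); np.savez('w6.npz',**c); np.savez('w6s.npz',**s)
cv2.imwrite('pics/w6c.png',cv2.resize(c['img'][100:230,170:370,::-1],(800,520),interpolation=cv2.INTER_NEAREST))
G=c['img'].sum(2); print(G[140:176,180].tolist()); print(G[140:176,270].tolist())
E
```

```text
{'time': 28.95, 'tool_pos': [0.591, -0.015, 0.162], 'tcp_rot': [0.602, 0.798, 0.0, -0.001], 'wrist_force': [-0.109, -0.144, -0.179], 'finger_gap': 0.397, 'grasp_force': 0.0}
tcp b [0.0384 0.0659]
[[-0.274   0.9617 -0.0015]
 [ 0.9617  0.274   0.0017]
 [ 0.002  -0.001  -1.    ]] yaw y 15.9
[494, 496, 492, 496, 504, 493, 491, 457, 326, 185, 282, 455, 486, 500, 503, 501, 496, 502, 499, 503, 500, 509, 495, 504, 500, 494, 496, 495, 479, 410, 360, 339, 341, 345, 342, 354]
[504, 503, 492, 503, 501, 495, 484, 426, 277, 137, 77, 61, 46, 47, 56, 49, 138, 179, 201, 189, 191, 187, 180, 183, 195, 188, 174, 178, 168, 116, 108, 101, 110, 104, 113, 104]
```

View pics/w6c.png

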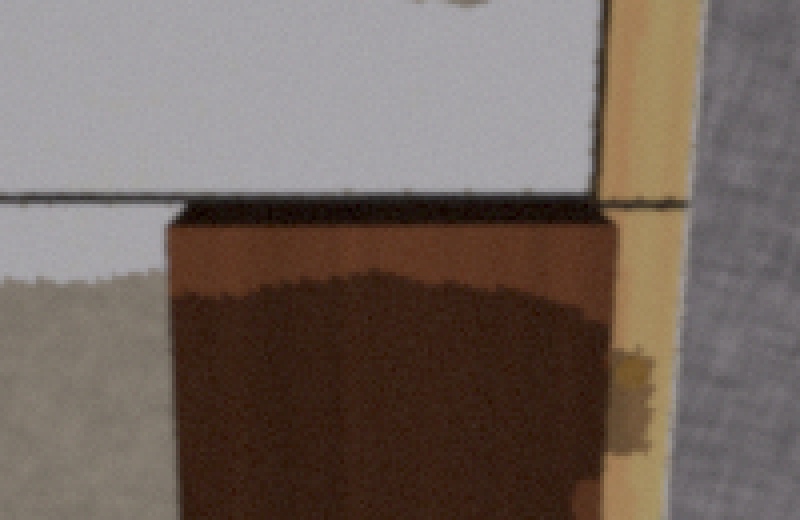

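The leading end now merges with the line: there is no white between them, and the line's upper half still shows clear above it. The block is flush with the fence at right. To check, I'll work out the displacement from the top edge.

```bash
python3 - <<'E'
from h import *
res=[]
for n,(a,b),rl in(('w5',(169,182),151),('w6',(150,163),149)):
    c=dict(np.load(n+'.npz')); s=dict(np.load(n+'s.npz')); g=c['img'].astype(float); G=g.sum(2)
    p=[]
    for u in range(225,310):
        d=np.clip(np.diff(g[a:b,u,0]),0,None); i=d.argmax(); k=slice(max(i-1,0),i+2); p.append((u,a+.5+(d[k]*np.arange(len(d))[k]).sum()/d[k].sum()))
    L=[]
    for u in range(120,205):
        w=G[rl-6:rl+7,u]; w=np.clip(np.median(w)-w-40,0,None); L.append((u,rl-6+(w*np.arange(13)).sum()/w.sum()))
    P=bf(cast(c,p,.053,s)); Q=bf(cast(c,L,.018,s)); pl=np.polyfit(Q[:,0],Q[:,1],1); pe=np.polyfit(P[:,0],P[:,1],1)
    d=np.polyval(pl,.047)-np.polyval(pe,.047); res.append(d); print(n,'line-top edge mm',d*1000,'end ang',np.degrees(pe[0]),'line',np.degrees(pl[0]))
print('moved',(res[0]-res[1])*1000)
c=dict(np.load('w6.npz')); s=dict(np.load('w6s.npz')); g=c['img'].astype(float); red=g[...,0]-g[...,2]
for v in (170,190,210,230): print(v,red[v,205:225].argmax(),end=' ')
p=[(203+np.argmax(np.diff(red[v,203:225]))+.5,v) for v in range(160,235)]; Q=bf(cast(c,p,.053,s)); f=np.polyfit(Q[:,1],Q[:,0],1); print('-x side ang',-np.degrees(f[0]),'x',Q[:,0].mean())
E
```

```text
w5 line-top edge mm 15.913974688960913 end ang 0.005448454089594464 line 0.05204962606184971
w6 line-top edge mm 0.8518195761355041 end ang 0.38307923559831847 line 0.05133203615166823
moved 15.06215511282541
170 10 190 10 210 14 230 16 -x side ang 1.0305404078556784 x 0.00011026554708112979
```

```bash
python3 - <<'E'
from h import *
for n,(a,b) in(('w5',(169,182)),('w6',(150,163))):
    c=dict(np.load(n+'.npz')); g=c['img'].astype(float); s=dict(np.load(n+'s.npz'))
    o=[]
    for u in range(216,320):
        d=np.clip(np.diff(g[a:b,u,0]),0,None); i=d.argmax(); k=slice(max(i-1,0),i+2); o.append(a+.5+(d[k]*np.arange(len(d))[k]).sum()/d[k].sum())
    print(n,np.round(np.array(o).reshape(-1,13).mean(1),2))
    # -x side: subpixel on brightness (bright board -> dark block)
    G=g.sum(2); e=[]
    for v in range(b,b+75):
        d=np.clip(-np.diff(G[v,204:224]),0,None); i=d.argmax(); k=slice(max(i-1,0),i+2); e.append((204.5+(d[k]*np.arange(len(d))[k]).sum()/d[k].sum(),v))
    e=np.array(e); print(np.round(e[:,0].reshape(-1,15).mean(1),2)); Q=bf(cast(c,e,.053,s)); q=np.polyfit(Q[:,1],Q[:,0],1); print('ang',-np.degrees(q[0]))
E
```

```text
w5 [174.41 174.48 174.42 174.43 174.56 174.45 174.19 174.45]
[212.47 213.27 214.02 213.33 213.  ]
ang -1.9648196164125027
w6 [156.07 156.02 155.9  155.86 155.69 155.55 155.47 155.54]
[211.56 212.29 213.02 213.76 214.49]
ang 0.12321013509251375
```

The block is flush within ~0.1–0.3° and about 1 mm short of the line's middle. One small nudge of ~0.7 mm from the -x half of the end will close both.

{"op": "apply_moves", "data": {
  "series": [-0.2,-0.026,0,0,0,-0.001,-0.4,-0.026,0,0,0,-0.001,-0.53,-0.026,0,0,0,-0.001,-0.55,-0.026,0,0,0,-0.001,-0.55,-0.026,0,0,0,-0.001]
}}

```text
time: 29.5
tool_pos: [0.622, -0.149, 0.1615]
tcp_rot: [0.602, 0.798, 0.0, -0.001]
wrist_force: [0.4, 0.9, 0.9]
finger_gap: 0.402
grasp_force: 0.0
```

{"op": "apply_moves", "data": {
  "series": [0,0,0.2,0,0,0,0,0,0.4,0,0,0,0,0,0.5,0,0,0,0,0,0.55,0,0,0,0,0,0.56,0,0,0]
}}

```text
time: 30.0
tool_pos: [0.6213, -0.1449, 0.0209]
tcp_rot: [0.6, 0.8, 0.0, -0.002]
wrist_force: [-0.8, 0.5, 0.2]
finger_gap: 0.398
grasp_force: 0.0
```

{"op": "apply_moves", "data": {
  "series": [0.016,0,0,0,0,0,0.032,0,0,0,0,0,0.048,0,0,0,0,0,0.064,0,0,0,0,0,0.07,0,0,0,0,0]
}}

```text
time: 30.5
tool_pos: [0.6174, -0.1292, 0.0227]
tcp_rot: [0.601, 0.8, 0.001, -0.001]
wrist_force: [0.6, -0.6, 0.7]
finger_gap: 0.401
grasp_force: 0.0
```

```bash
python3 -c "
from h import *
s,M=tb(); f=np.array(s['wrist_force'][:2]); print(f@X,f@Y)"
```

```text
{'time': 30.5, 'tool_pos': [0.617, -0.129, 0.023], 'tcp_rot': [0.601, 0.8, 0.001, -0.001], 'wrist_force': [0.567, -0.648, 0.695], 'finger_gap': 0.401, 'grasp_force': 0.0}
tcp b [ 0.0324 -0.0517]
[[-2.785e-01  9.604e-01 -2.000e-04]
 [ 9.604e-01  2.785e-01  1.800e-03]
 [ 1.800e-03  3.000e-04 -1.000e+00]] yaw y 16.17
0.36647448767195057 -0.7790012039234095
```

{"op": "apply_moves", "data": {
  "series": [0.008,0,0,0,0,0,0.016,0,0,0,0,0,0.024,0,0,0,0,0,0.032,0,0,0,0,0,0.034,0,0,0,0,0]
}}

```text
time: 31.0
tool_pos: [0.6147, -0.1215, 0.022]
tcp_rot: [0.601, 0.799, 0.0, -0.001]
wrist_force: [0.1, 0.7, 0.1]
finger_gap: 0.4
grasp_force: 0.0
```

{"op": "apply_moves", "data": {
  "series": [0.002,0.001,0,0,0,0,0.004,0.002,0,0,0,0,0.006,0.003,0,0,0,0,0.008,0.004,0,0,0,0,0.01,0.004,0,0,0,0]
}}

```text
time: 31.5
tool_pos: [0.6151, -0.1192, 0.022]
tcp_rot: [0.601, 0.799, 0.0, -0.001]
wrist_force: [0.1, -1.3, -0.6]
finger_gap: 0.395
grasp_force: 0.5
```

```bash
python3 -c "
from h import *
s,M=tb(); f=np.array(s['wrist_force'][:2]); print(f@X,f@Y)"
```

```text
{'time': 31.5, 'tool_pos': [0.615, -0.119, 0.022], 'tcp_rot': [0.601, 0.799, 0.0, -0.001], 'wrist_force': [0.092, -1.31, -0.566], 'finger_gap': 0.395, 'grasp_force': 0.529}
tcp b [ 0.0331 -0.0414]
[[-2.777e-01  9.607e-01 -1.000e-03]
 [ 9.607e-01  2.777e-01  1.600e-03]
 [ 1.800e-03 -5.000e-04 -1.000e+00]] yaw y 16.12
-0.2722786911198655 -1.2844812325776576
```

{"op": "apply_moves", "data": {
  "series": [0.002,0.001,0,0,0,0.001,0.004,0.002,0,0,0,0.001,0.006,0.003,0,0,0,0.001,0.008,0.004,0,0,0,0.001,0.008,0.004,0,0,0,0.001]
}}

```text
time: 32.0
tool_pos: [0.615, -0.1188, 0.022]
tcp_rot: [0.602, 0.799, -0.001, -0.001]
wrist_force: [-0.9, -5.9, 0.9]
finger_gap: 0.397
grasp_force: 2.3
```

```bash
python3 -c "
from h import *
s,M=tb(); f=np.array(s['wrist_force'][:2]); print(f@X,f@Y)"
```

```text
{'time': 32.0, 'tool_pos': [0.615, -0.119, 0.022], 'tcp_rot': [0.602, 0.799, -0.001, -0.001], 'wrist_force': [-0.941, -5.86, 0.866], 'finger_gap': 0.397, 'grasp_force': 2.277}
tcp b [ 0.033 -0.041]
[[-2.754e-01  9.613e-01 -2.100e-03]
 [ 9.613e-01  2.754e-01 -4.000e-04]
 [ 2.000e-04 -2.100e-03 -1.000e+00]] yaw y 15.99
-2.519966986411032 -5.373496405465703
```

{"op": "apply_moves", "data": {
  "series": [0.001,0,0,0,0,0,0.001,0,0,0,0,0,0.001,0,0,0,0,0,0.001,0,0,0,0,0,0.001,0,0,0,0,0]
}}

```text
time: 32.5
tool_pos: [0.6149, -0.1185, 0.022]
tcp_rot: [0.602, 0.799, -0.001, -0.001]
wrist_force: [-1.2, -5.1, 0.3]
finger_gap: 0.399
grasp_force: 2.3
```

{"op": "apply_moves", "data": {
  "series": [-0.02,0,0,0,0,0,-0.05,-0.006,0,0,0,0,-0.1,-0.006,0,0,0,0,-0.1,-0.006,-0.1,0,0,0,-0.1,-0.006,-0.3,0,0,0]
}}

```text
time: 33.0
tool_pos: [0.6177, -0.1422, 0.0935]
tcp_rot: [0.602, 0.798, -0.001, -0.005]
wrist_force: [1.2, -0.1, 0.2]
finger_gap: 0.4
grasp_force: 0.0
```

{"op": "apply_moves", "data": {
  "series": [0,0,-0.2,0,0,0,0,0,-0.26,0,0,0,0.2,0,-0.26,0,0,0,0.4,0,-0.26,0,0,0,0.53,0,-0.26,0,0,0]
}}

```text
time: 33.5
tool_pos: [0.5835, -0.0102, 0.1625]
tcp_rot: [0.6, 0.8, 0.001, -0.002]
wrist_force: [0.8, 0.2, 0.3]
finger_gap: 0.398
grasp_force: 0.0
```

{"op": "apply_moves", "data": {
  "series": [0,0,0,0,0,0,0,0,0,0,0,0,0,0,0,0,0,0,0,0,0,0,0,0,0,0,0,0,0,0]
}}

```text
time: 34.0
tool_pos: [0.5846, -0.0155, 0.162]
tcp_rot: [0.602, 0.798, 0.0, -0.001]
wrist_force: [0.1, 0.3, -0.6]
finger_gap: 0.4
grasp_force: 0.0
```

```bash
python3 - <<'E'
from h import *
s,M=tb(); c=snap('wrist','w7.png'); np.savez('w7.npz',**c); np.savez('w7s.npz',**s)
g=c['img'].astype(float); G=g.sum(2); rl=141+int(np.argmin(G[141:158,170])); a,b=rl+2,rl+14
o=[]
for u in range(216,318):
    d=np.clip(np.diff(g[a:b,u,0]),0,None); i=d.argmax(); k=slice(max(i-1,0),i+2); o.append((u,a+.5+(d[k]*np.arange(len(d))[k]).sum()/d[k].sum()))
L=[]
for u in range(120,200):
    w=G[rl-6:rl+7,u]; w=np.clip(np.median(w)-w-40,0,None); L.append((u,rl-6+(w*np.arange(13)).sum()/w.sum()))
e=[]
for v in range(b,b+60):
    d=np.clip(-np.diff(G[v,204:226]),0,None); i=d.argmax(); k=slice(max(i-1,0),i+2); e.append((204.5+(d[k]*np.arange(len(d))[k]).sum()/d[k].sum(),v))
P=bf(cast(c,o,.053,s)); Q=bf(cast(c,L,.018,s)); E=bf(cast(c,e,.053,s)); pe=np.polyfit(P[:,0],P[:,1],1); pl=np.polyfit(Q[:,0],Q[:,1],1); q=np.polyfit(E[:,1],E[:,0],1)
print(rl,'line-top edge mm',1000*(np.polyval(pl,.047)-np.polyval(pe,.047)),'end ang',np.degrees(pe[0]),'side ang',-np.degrees(q[0]),np.std(E[:,0]-np.polyval(q,E[:,1])),'x',E[:,0].mean(),'rows',np.array(o)[::17,1].round(2))
E
```

```text
{'time': 34.0, 'tool_pos': [0.585, -0.016, 0.162], 'tcp_rot': [0.602, 0.798, 0.0, -0.001], 'wrist_force': [0.124, 0.271, -0.58], 'finger_gap': 0.4, 'grasp_force': 0.0}
tcp b [0.0323 0.0667]
[[-2.740e-01  9.617e-01 -1.400e-03]
 [ 9.617e-01  2.740e-01  1.600e-03]
 [ 1.900e-03 -9.000e-04 -1.000e+00]] yaw y 15.9
150 line-top edge mm -0.054297467970823576 end ang -0.12940151125925933 side ang 0.13691635929906193 0.00014225745868824103 x -0.0008454687905129488 rows [152.5  156.15 155.74 155.75 155.48 155.44]
```

The block is now in place (within ~0.2 mm of the line's middle, flush). Next the weight: I'm moving near it with a partial opening and taking a closer look.

{"op": "apply_moves", "data": {
  "series": [0.2,-0.01,0,0,0,0,0.4,-0.02,0,0,0,0,0.6,-0.03,0,0,0,0,0.73,-0.033,0,0,0,0,0.73,-0.033,0,0,0,0],
  "grip": 0.6
}}

```text
time: 34.55
tool_pos: [0.524, 0.1655, 0.1632]
tcp_rot: [0.598, 0.802, 0.002, -0.002]
wrist_force: [-0.2, -0.2, 0.6]
finger_gap: 0.602
grasp_force: 0.0
```

{"op": "apply_moves", "data": {
  "series": [0.2,-0.01,0,0,0,0,0.4,-0.02,0,0,0,0,0.6,-0.03,0,0,0,0,0.73,-0.033,0,0,0,0,0.73,-0.033,0,0,0,0]
}}

```text
time: 35.05
tool_pos: [0.4653, 0.3377, 0.1635]
tcp_rot: [0.598, 0.801, 0.002, -0.003]
wrist_force: [-0.1, 0.2, -0.5]
finger_gap: 0.604
grasp_force: 0.0
```

```bash
python3 - <<'E'
from h import *
s,M=tb(); c=snap('wrist','w8.png'); np.savez('w8.npz',**c); np.savez('w8s.npz',**s)
E
```

```text
{'time': 35.05, 'tool_pos': [0.465, 0.338, 0.164], 'tcp_rot': [0.598, 0.801, 0.002, -0.003], 'wrist_force': [-0.097, 0.151, -0.485], 'finger_gap': 0.604, 'grasp_force': 0.0}
tcp b [0.0149 0.4391]
[[-2.837e-01  9.589e-01 -1.800e-03]
 [ 9.589e-01  2.837e-01  6.000e-03]
 [ 6.200e-03 -1.000e-04 -1.000e+00]] yaw y 16.48
```

View pics/w8.png

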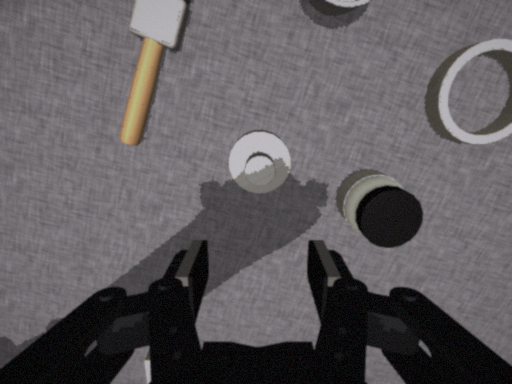

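The weight's disc is centred near (260,162) (cols 229–291), with its knob near (260,170). The jar is at (388,215), clear.

```bash
python3 - <<'E'
from h import *
c=dict(np.load('w8.npz')); s=dict(np.load('w8s.npz')); hsv=cv2.cvtColor(c['img'],cv2.COLOR_RGB2HSV)
g=cv2.medianBlur(c['img'][110:215,205:315].mean(2).astype(np.uint8),3)
h=cv2.HoughCircles(g,cv2.HOUGH_GRADIENT,1,100,param1=80,param2=12,minRadius=27,maxRadius=36); h2=cv2.HoughCircles(g,cv2.HOUGH_GRADIENT,1,100,param1=80,param2=8,minRadius=11,maxRadius=19)
print(h,h2)
M=R.from_quat(s['tcp_rot']).as_matrix()
for n,q,z in(('disc',h[0][0],.022),('knob',h2[0][0],.05)):
    u=q[:2]+[205,110]; p=cast(c,[u,u+[q[2],0]],z,s); print(n,u,p[0].round(4),'radius',np.linalg.norm(p[1]-p[0]).round(4)); d=p[0]-s['tool_pos']; d[2]=0; print('tool shift',(M.T@d).round(4))
E
```

```text
[[[54.5 50.5 31.4]]] [[[53.5 64.5 18.3]]]
disc [259.5 160.5] [0.4604 0.3614 0.022 ] radius 0.03
tool shift [0.0241 0.002  0.0002]
knob [258.5 174.5] [0.4615 0.3539 0.05  ] radius 0.016
tool shift [0.0167 0.0009 0.0001]
```

{"op": "apply_moves", "data": {
  "series": [0.09,0.008,0,0,0,0,0.09,0.008,0.1,0,0,0,0.09,0.008,0.2,0,0,0,0.09,0.008,0.2,0,0,0,0.09,0.008,0.2,0,0,0]
}}

```text
time: 35.6
tool_pos: [0.4645, 0.3525, 0.1129]
tcp_rot: [0.603, 0.798, -0.0, -0.001]
wrist_force: [0.4, 0.6, 0.4]
finger_gap: 0.604
grasp_force: 0.0
```

```bash
python3 - <<'E'
from h import *
s,M=tb(); d=np.array([.4604,.360,.031])-s['tool_pos']; print((M.T@d).round(4),(M.T@d/.25).round(3))
E
```

```text
{'time': 35.6, 'tool_pos': [0.465, 0.352, 0.113], 'tcp_rot': [0.603, 0.798, -0.0, -0.001], 'wrist_force': [0.372, 0.594, 0.444], 'finger_gap': 0.604, 'grasp_force': 0.0}
tcp b [0.0183 0.4535]
[[-2.735e-01  9.619e-01 -1.500e-03]
 [ 9.619e-01  2.735e-01  4.000e-04]
 [ 8.000e-04 -1.300e-03 -1.000e+00]] yaw y 15.87
[ 0.0083 -0.0018  0.0819] [ 0.033 -0.007  0.328]
```

{"op": "apply_moves", "data": {
  "series": [0.033,-0.007,0.08,0,0,0,0.033,-0.007,0.18,0,0,0,0.033,-0.007,0.26,0,0,0,0.033,-0.007,0.31,0,0,0,0.033,-0.007,0.324,0,0,0]
}}

```text
time: 36.1
tool_pos: [0.4598, 0.3613, 0.0318]
tcp_rot: [0.602, 0.798, 0.0, -0.001]
wrist_force: [-0.5, 0.4, 0.9]
finger_gap: 0.601
grasp_force: 0.0
```

{"op": "apply_moves", "data": {
  "series": [0,0,0,0,0,0,0,0,0,0,0,0,0,0,0,0,0,0,0,0,0,0,0,0,0,0,0,0,0,0]
}}

```text
time: 36.6
tool_pos: [0.4595, 0.3622, 0.0325]
tcp_rot: [0.602, 0.799, 0.001, -0.001]
wrist_force: [0.1, 0.4, 0.8]
finger_gap: 0.604
grasp_force: 0.0
```

{"op": "apply_moves", "data": {
  "series": [0,0,0,0,0,0,0,0,0,0,0,0,0,0,0,0,0,0,0,0,0,0,0,0,0,0,0,0,0,0],
  "grip": 0
}}

```text
time: 37.1
tool_pos: [0.4597, 0.3622, 0.0323]
tcp_rot: [0.602, 0.799, 0.001, -0.001]
wrist_force: [1.0, -0.2, 1.9]
finger_gap: 0.279
grasp_force: 58.7
```

{"op": "apply_moves", "data": {
  "series": [0,0,0,0,0,0,0,0,0,0,0,0,0,0,0,0,0,0,0,0,0,0,0,0,0,0,0,0,0,0]
}}

```text
time: 37.6
tool_pos: [0.4597, 0.3622, 0.0323]
tcp_rot: [0.602, 0.799, 0.001, -0.001]
wrist_force: [1.8, -0.2, 4.3]
finger_gap: 0.283
grasp_force: 58.8
```

Gripped (opening of 24 mm fits the knob, 59 N). Lifting and carrying it over the block.

{"op": "apply_moves", "data": {
  "series": [0,0,-0.04,0,0,0,0,0,-0.14,0,0,0,0,0,-0.3,0,0,0,0,0,-0.45,0,0,0,0,0,-0.5,0,0,0]
}}

```text
time: 38.1
tool_pos: [0.4598, 0.3632, 0.1601]
tcp_rot: [0.601, 0.799, 0.002, -0.001]
wrist_force: [-0.0, 0.8, -3.6]
finger_gap: 0.289
grasp_force: 59.7
```

{"op": "apply_moves", "data": {
  "series": [-0.08,0.006,0,0,0,0,-0.2,0.015,0,0,0,0,-0.32,0.024,0,0,0,0,-0.44,0.033,0,0,0,0,-0.572,0.042,0,0,0,0]
}}

```text
time: 38.6
tool_pos: [0.5073, 0.2258, 0.1547]
tcp_rot: [0.601, 0.799, -0.001, -0.002]
wrist_force: [0.4, 0.4, -3.4]
finger_gap: 0.279
grasp_force: 59.6
```

{"op": "apply_moves", "data": {
  "series": [-0.12,0.009,0,0,0,0,-0.24,0.018,0,0,0,0,-0.36,0.026,0,0,0,0,-0.47,0.034,0,0,0,0,-0.572,0.042,0,0,0,0]
}}

```text
time: 39.1
tool_pos: [0.557, 0.0908, 0.1542]
tcp_rot: [0.602, 0.799, -0.001, -0.003]
wrist_force: [0.4, 0.7, -4.1]
finger_gap: 0.281
grasp_force: 59.6
```

{"op": "apply_moves", "data": {
  "series": [-0.12,0.009,0,0,0,0,-0.24,0.018,0,0,0,0,-0.36,0.026,0,0,0,0,-0.47,0.034,0,0,0,0,-0.572,0.042,0,0,0,0]
}}

```text
time: 39.6
tool_pos: [0.6065, -0.0432, 0.1537]
tcp_rot: [0.602, 0.799, -0.001, -0.003]
wrist_force: [0.4, 0.6, -3.9]
finger_gap: 0.278
grasp_force: 59.7
```

{"op": "apply_moves", "data": {
  "series": [0,0,0,0,0,0,0,0,0,0,0,0,0,0,0,0,0,0,0,0,0,0,0,0,0,0,0,0,0,0]
}}

```text
time: 40.1
tool_pos: [0.6079, -0.0406, 0.156]
tcp_rot: [0.601, 0.799, 0.0, -0.001]
wrist_force: [0.0, -0.1, -3.9]
finger_gap: 0.283
grasp_force: 59.7
```

```bash
python3 - <<'E'
from h import *
s,M=tb(); d=np.array([.6075,-.0421,.1])-s['tool_pos']; print((M.T@d).round(4),(M.T@d/.25).round(3))
c=snap('side','s9.png'); w=snap('wrist','w9.png')
Q=R.from_rotvec(np.ravel(c['rvec'])).as_matrix(); p=Q@np.array(s['tool_pos'])+np.ravel(c['tvec']); u=int(c['fx']*p[0]/p[2]+c['cx']);v=int(c['fy']*p[1]/p[2]+c['cy']); print(u,v)
cv2.imwrite('pics/c9.png',np.hstack([cv2.resize(c['img'][v-50:v+50,u-50:u+50,::-1],(400,400),interpolation=3),cv2.resize(w['img'][100:384,114:398,::-1],(400,400))]))
E
```

```text
{'time': 40.1, 'tool_pos': [0.608, -0.041, 0.156], 'tcp_rot': [0.601, 0.799, 0.0, -0.001], 'wrist_force': [0.009, -0.057, -3.928], 'finger_gap': 0.283, 'grasp_force': 59.673}
tcp b [0.0477 0.0362]
[[-0.2781  0.9606 -0.0016]
 [ 0.9606  0.2781  0.002 ]
 [ 0.0024 -0.001  -1.    ]] yaw y 16.14
[-0.0015 -0.0007  0.056 ] [-0.006 -0.003  0.224]
216 181
```

View pics/c9.png

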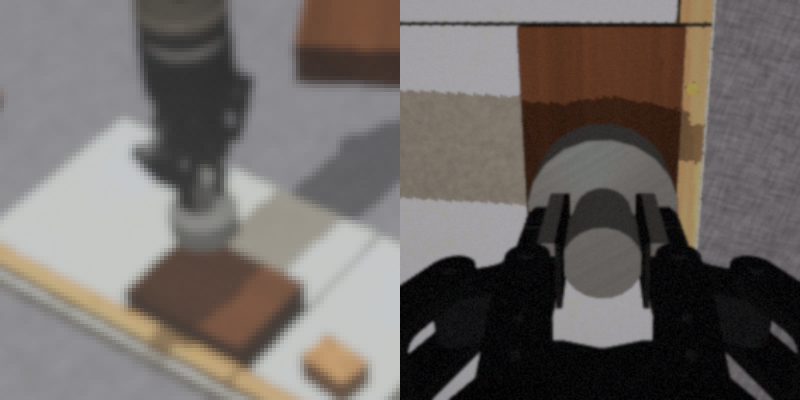

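The weight hangs upright over the block, and the block's end sits at the line and flush. Lowering.

{"op": "apply_moves", "data": {
  "series": [-0.006,-0.003,0.06,0,0,0,-0.006,-0.003,0.12,0,0,0,-0.006,-0.003,0.18,0,0,0,-0.006,-0.003,0.22,0,0,0,-0.006,-0.003,0.24,0,0,0]
}}

```text
time: 40.7
tool_pos: [0.6066, -0.0433, 0.094]
tcp_rot: [0.601, 0.799, -0.0, -0.002]
wrist_force: [-0.1, -0.2, -2.3]
finger_gap: 0.283
grasp_force: 59.6
```

{"op": "apply_moves", "data": {
  "series": [0,0,0.006,0,0,0,0,0,0.012,0,0,0,0,0,0.018,0,0,0,0,0,0.022,0,0,0,0,0,0.024,0,0,0]
}}

```text
time: 41.2
tool_pos: [0.6081, -0.0434, 0.0905]
tcp_rot: [0.602, 0.799, 0.0, -0.001]
wrist_force: [0.7, 0.2, -4.4]
finger_gap: 0.279
grasp_force: 59.6
```

```bash
python3 -c "
from h import *
tb()"
```

```text
{'time': 41.2, 'tool_pos': [0.608, -0.043, 0.09], 'tcp_rot': [0.602, 0.799, 0.0, -0.001], 'wrist_force': [0.686, 0.216, -4.381], 'finger_gap': 0.279, 'grasp_force': 59.605}
tcp b [0.0472 0.0334]
[[-2.762e-01  9.611e-01 -5.000e-04]
 [ 9.611e-01  2.762e-01  1.700e-03]
 [ 1.700e-03 -1.000e-04 -1.000e+00]] yaw y 16.04
```

{"op": "apply_moves", "data": {
  "series": [0.006,0,0.003,0,0,0,0.006,0,0.006,0,0,0,0.006,0,0.009,0,0,0,0.006,0,0.012,0,0,0,0.006,0,0.014,0,0,0]
}}

```text
time: 41.7
tool_pos: [0.6074, -0.042, 0.0866]
tcp_rot: [0.602, 0.799, 0.0, -0.001]
wrist_force: [1.4, -0.3, -3.6]
finger_gap: 0.281
grasp_force: 59.6
```

{"op": "apply_moves", "data": {
  "series": [0,0,0.001,0,0,0,0,0,0.002,0,0,0,0,0,0.003,0,0,0,0,0,0.004,0,0,0,0,0,0.004,0,0,0]
}}

```text
time: 42.2
tool_pos: [0.6074, -0.0419, 0.0856]
tcp_rot: [0.602, 0.799, 0.0, -0.001]
wrist_force: [-0.2, -0.7, -3.7]
finger_gap: 0.282
grasp_force: 59.6
```

{"op": "apply_moves", "data": {
  "series": [0,0,0.001,0,0,0,0,0,0.002,0,0,0,0,0,0.003,0,0,0,0,0,0.004,0,0,0,0,0,0.004,0,0,0]
}}

```text
time: 42.7
tool_pos: [0.6076, -0.0419, 0.0853]
tcp_rot: [0.602, 0.799, 0.0, -0.001]
wrist_force: [-2.2, 0.3, 2.3]
finger_gap: 0.281
grasp_force: 60.3
```

It's seated softly. I'll ease the preload slightly, then let go.

{"op": "apply_moves", "data": {
  "series": [0,0,-0.001,0,0,0,0,0,-0.002,0,0,0,0,0,-0.002,0,0,0,0,0,-0.002,0,0,0,0,0,-0.002,0,0,0]
}}

```text
time: 43.2
tool_pos: [0.6076, -0.0418, 0.0853]
tcp_rot: [0.602, 0.799, 0.0, -0.001]
wrist_force: [-1.0, 0.3, 1.4]
finger_gap: 0.285
grasp_force: 60.1
```

{"op": "apply_moves", "data": {
  "series": [0,0,0,0,0,0,0,0,0,0,0,0,0,0,0,0,0,0,0,0,0,0,0,0,0,0,0,0,0,0],
  "grip": 0.6
}}

```text
time: 43.7
tool_pos: [0.6075, -0.0419, 0.0852]
tcp_rot: [0.602, 0.799, 0.0, -0.001]
wrist_force: [-0.4, -0.5, -0.4]
finger_gap: 0.6
grasp_force: 0.0
```

{"op": "apply_moves", "data": {
  "series": [0,0,-0.02,0,0,0,0,0,-0.06,0,0,0,0,0,-0.14,0,0,0,0,0,-0.26,0,0,0,0,0,-0.4,0,0,0]
}}

```text
time: 44.2
tool_pos: [0.6069, -0.042, 0.1862]
tcp_rot: [0.601, 0.799, 0.0, -0.002]
wrist_force: [0.6, -0.3, -0.4]
finger_gap: 0.601
grasp_force: 0.0
```

{"op": "apply_moves", "data": {
  "series": [-0.1,0,0,0,0,0,-0.2,0,0,0,0,0,-0.3,0,0,0,0,0,-0.3,0,0,0,0,0,-0.3,0,0,0,0,0]
}}

```text
time: 44.7
tool_pos: [0.6283, -0.1143, 0.1856]
tcp_rot: [0.602, 0.798, 0.001, -0.001]
wrist_force: [-1.0, 0.4, 0.7]
finger_gap: 0.598
grasp_force: 0.0
```

```bash
python3 - <<'E'
from h import *
s,M=tb(); w=snap('wrist','w10.png'); c=snap('side','s10.png')
cv2.imwrite('pics/c10.png',np.hstack([cv2.resize(w['img'][:300,100:400,::-1],(400,400),interpolation=3),cv2.resize(c['img'][150:250,150:290,::-1],(400,400),interpolation=3)]))
np.savez('w10.npz',**w); np.savez('w10s.npz',**s)
E
```

```text
{'time': 44.7, 'tool_pos': [0.628, -0.114, 0.186], 'tcp_rot': [0.602, 0.798, 0.001, -0.001], 'wrist_force': [-0.993, 0.407, 0.696], 'finger_gap': 0.598, 'grasp_force': 0.0}
tcp b [ 0.0471 -0.0404]
[[-2.750e-01  9.614e-01 -6.000e-04]
 [ 9.614e-01  2.750e-01  2.200e-03]
 [ 2.300e-03  0.000e+00 -1.000e+00]] yaw y 15.96
```

View pics/c10.png

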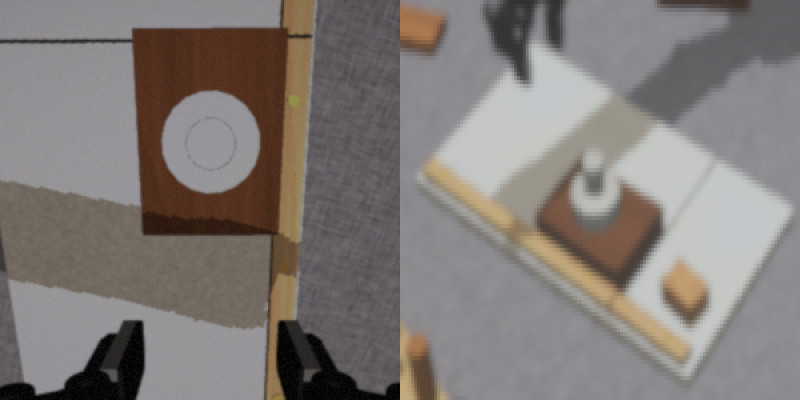

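The weight stands centred on the block, the block is flush along the fence with its end at the line, and the robot is clear. Handing in.

```bash
python3 -c "
from workcell import r
print(r.sign_off())"
```

```text
the job is handed in; nothing more can be done
None
```

The job is handed in at about 45 s: the block was pressed to the fence at 14.5 N (wrist reading, drag included) and measured flush to about 0.1° and within about 0.2 mm of the line's middle (I did not re-measure after placing the weight), the weight was set softly on its middle and released, and nothing else was touched.

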